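# Scan the stock label on the round tin with the stick scanner

### The arm

A 7-joint arm with a two-finger parallel gripper is mounted at the origin on the work surface. World frame = base frame: x ahead of the robot, y to its left, z up, the work surface at z = 0. Lengths are in m, angles in rad, forces in N, time in s.
With the tool pointing down it reaches from about 0.35 to 0.9 m from the base axis. Payload 8.1 kg.
Tool frame: the origin (TCP) lies at the very end of the fingers, on their centre line; the grasp point (between the pads) lies 19 mm behind it; z points along the fingers, y is the line along which they close (so a half turn about z gives the same grasp; the last joint's range is limited). The gripper opens to 92 mm and grips with 3 to 60 N. Pads are 19 mm wide; open, the fingers measure 130 mm over their backs; the gripper's body (75 mm by 190 mm) begins 47 mm behind the grasp point.
Start: joints at [1.111, 0.434, 0.025, 1.573, -0.012, 1.134, -0.075], TCP at [0.218, -0.586, 0.227] pointing down, gripper open.
Joint ranges: [-2.62, 2.62], [-0.44, 2.09], [-1.27, 1.32], [0.08, 2.57], [-1.32, 4.46], [0.12, 2], [-2.74, 2.74]. Speed limits (rad/s): [2.22, 2.22, 3.01, 3.01, 3.14, 3.14, 3.14].

### API

Orientations are given as a rotation vector (axis times angle).
In Python, from cell import observe, get_image, sign_off, find_in, trace, place_of gives the robot as it stands. The module is installed in compiled form; this text tells all that it offers.
- The arm moves only by the shell command python3 -m handwheel 'ROWS' [OPENING] [FORCE]. ROWS is JSON, a list of rows, each a list of 6 numbers: the shift along the tool's x, y, z each as a share of 0.02 m, from -1 to 1, then the turn, a rotation vector about the tool's x, y, z each as a share of 4 degrees, from -1 to 1. A call has 1 to 8 rows; each row shifts and turns the commanded pose from where the row before left it, along the tool's axes as they then stand; what a row does not reach is not made up. A row lasts 1/12 s, in which the tool goes at most 41.7 mm and 7.16 degrees, less where a joint would pass 70% of its speed; a pose out of reach is approached as far as the arm can. A call with a number of a shift or a turn outside -1 to 1 is refused whole. A call with a gripper value outside its range is refused whole. OPENING is the opening, from 0 (shut) to 1 (fully open), set as the call begins (- or left out, the last holds). The fingers move at their own pace and stop on an object; FORCE is the grip in N (left out, the last holds). Time passes only in rows, so rows that do not move let the fingers close. It gives the time, the measured TCP pose, the force, the opening and the grip force at its end, in the units of the state.
- observe(): the state, without advancing time (a new reading comes with each control period).
- get_image(name): name is "side" or "top" or "wrist"; returns a dict with "image" (420x560x3 uint8, red, green, blue), "fx", "fy", "cx", "cy" (pixels), "k1" (the pictures are not rectified: a ray, as slopes to the right and down, at radius r is drawn at 1 + k1 r^2 times it, then the intrinsics apply), "position" and "orientation" of the camera in the world. Camera axes: x right, y down, z forward; pixel columns grow to the right and rows downward; lengths in m; the calibration is good to about 2 mm. A picture is of the moment at which its call begins. There is no depth.
- sign_off(): hands the job in; it is judged then, once.
Trained networks look in the newest picture that a camera, given by its name, has taken for a name from the list of things; names that differ only in an ending like _2 or _b are one class to them, and where a whole thing is asked for, a point or a joint stands for the part that bears it (a point fixed in the world has none). Each returns a list of dicts, best first, with "score" (0 to 1); they miss things now and then, are a little off and sometimes report something else, mostly with a low value. They report only what shows in the picture. A call takes as long as a camera call. They do not tell look-alikes from the thing itself.
- find_in(label, camera): "rect" ([centre column, centre row, width, height] as shares, 0 to 1, of the picture: columns of its width, rows of its height, round what is visible of it).
- trace(label, camera): "region" (420x560 bool, what is visible of it) and "rect" ([centre column, centre row, width, height] as shares, 0 to 1, of the picture: columns of its width, rows of its height, round what is visible of it).
- place_of(label, camera): "point" ([column, row] as shares, 0 to 1, of the picture: columns of its width, rows of its height: a listed point, or the origin of a listed thing).
The state is a dict: "clock": time; "joints": joint angles; "dq": joint speeds; "joint_efforts": joint torques, N m; "position": TCP position; "ee_rot": TCP orientation; "force": force on the tool from outside, world axes, zero at the start; "ft_torque": the same for the moment, N m; "width": opening from 0.0 (shut) to 1.0 (fully open); "gripper_force": force on a finger pad.
Only numpy, scipy, OpenCV 4.12 (cv2) and the standard library are available. Lean on these libraries where they do the work, as an engineer would, in place of code of your own. Each camera call takes 0.05 s, during which the arm holds its last target. There are 200 camera calls.

### The job

Pick up the stick scanner from the foam mat, lay it nose-down in its sloping rest and let go; then take it again by its tail end with one finger on the trigger and the other on its underside, so that your grip keeps the trigger squeezed. Scan the label on top of the round tin, and no other label: hold the nose pointing straight down about 60 mm above the middle of the label, steady for two seconds. Then lay the scanner back nose-down against the stop of the rest and let go, leaving the tin, the boxes and the other things where they are.

Things in the scene. Friction and masses are not known exactly. Their poses are not given: they have to be found in the camera images.
- scanner: stick scanner: grey bar 30 wide (y), 30 high (z), 180 mm long (x), 0.23 kg. Origin: middle of its underside; x runs to the nose, z out of the trigger face. Tail at x = -90; front part x = 70 to 90 is a steel nose of 26 mm diameter; centre of mass near x = 0. Starts flat on the mat, trigger up, nose away from the robot within 35 degrees of straight ahead
- nose (a point): centre of the scanner's nose face, at (90, 0, 15) mm in the scanner's frame
- spot (a point): the reading point, in the air 60 mm straight ahead of the nose, at (150, 0, 15) mm in the scanner's frame
- trigger_mid (a point): point inside the scanner under the middle of the trigger, at (-56, 0, 15) mm in its frame. The trigger is a black rubber block 30 mm long (x = -71 to -41), 18 mm wide, standing 8 mm out of the top face: there the height over all is 38 mm, squeezed 34 mm
- trigger (a joint): travel of the sprung trigger, m: 0 out, 0.004 fully in (towards the underside); starts to move at 1.4 N, fully in at 4.2 N, counts as squeezed above 0.003. A firm grip (15 to 25 N) across trigger and underside keeps it fully in and carries the scanner
- mat: dark foam mat, hard, fixed, 260 (x) x 200 (y) x 8 mm; origin: centre of its underside, so its top is at z = 8 mm
- rest: the rest: dark steel foot plate 150 (x) x 100 (y) x 10 mm, screwed to the bench, carrying an aluminium trough that slopes down away from the robot. Origin: centre of the plate's underside. Its post leaves the space under the trough's upper end free
- bed: trough of the rest. Origin: on the bed at the stop, 35 mm above the bench, 55 mm ahead of the rest's origin. x: 50 degrees down the slope; z: square to the bed, upward. Bed x = -110 to 0, 46 mm wide over all; stop 34 mm high; side walls x = -70 to -5 only, 16 mm high, 36 mm apart. Lying home the scanner has the bed's axes, its origin at (-90, 0, 0) mm; its tail 70 mm overhang freely
- bed_foot (a point): where the centre of the nose face comes to lie, at (0, 0, 15) mm in the bed's frame
- tin: the round tin, 74 mm diameter, 50 mm high, 0.3 kg; a white label 24 x 36 mm with dark bars lies flat in the middle of the top. Steel, loose. Origin: centre of the underside, z up
- tin_label (a point): middle of the round tin's label, on its top, 50 mm up
- square_box: square box 64 x 64 x 45 mm high; a white label 24 x 36 mm with dark bars lies flat in the middle of the top. Steel, loose. Origin: centre of the underside, z up
- square_label (a point): middle of the square box's label, 45 mm up
- oblong_box: oblong box 95 (x) x 50 (y) x 40 mm high; a white label 24 x 36 mm with dark bars lies flat in the middle of the top. Steel, loose. Origin: centre of the underside, z up
- oblong_label (a point): middle of the oblong box's label, 40 mm up
- tube_cutter: bystander: small red tube cutter with a black knob, about 100 x 22 x 41 mm; origin under its middle
- elbow_fitting: bystander: brass elbow fitting, about 33 x 20 x 38 mm; origin under its middle
- brass_adapter: bystander: brass adapter bar lying near the mat's far left corner, about 60 x 14 x 14 mm; origin under its middle
- screwdriver: bystander: screwdriver lying on the bench, about 200 mm long, under 35 mm high
- flare_nut: bystander: steel flare nut, 30 x 30 mm, 34 mm high; origin under its middle
Not all that is in view belongs to the job. What is shaped like the rest but blue or pink is not meant.

How it is judged:
By the outcome, as a careful person would: the job done as asked, in the order asked, and still so for the second after the job is handed in, with the robot touching nothing.
It also fails if it takes over 72 s, if anything falls off the work surface, if the arm or the gripper's body presses on something with over 40 N, if the wrist force passes 120 N, or if a joint passes its speed limit or range.

## Working session

There is one attempt and no reset: what is moved stays moved. The work goes in short steps, Python scripts to look and compute and a shell command to move; the robot and the scene stay as the last step left them, time stands still between calls to the robot, and variables do not carry over. Pictures are saved under pics/ and viewed, at most 10 in all, crops included, and the job is handed in when it is done.

```bash
mkdir -p pics; cat > h.py <<'E'
import numpy as np, cv2
from cell import *
from scipy.spatial.transform import Rotation as R
def shot(n,f=None):
    d=get_image(n)
    if f: cv2.imwrite('pics/'+f,d['image'][...,::-1])
    return d
def camR(d):
    o=np.array(d['orientation'],float)
    return o if o.shape==(3,3) else R.from_rotvec(o).as_matrix() if o.size==3 else R.from_quat(o).as_matrix()
def ray(d,uv):
    x=(uv[0]-d['cx'])/d['fx'];y=(uv[1]-d['cy'])/d['fy']
    rd=np.hypot(x,y);r=rd
    for _ in range(20): r=rd/(1+d['k1']*r*r)
    s=r/rd if rd>0 else 1
    return np.array(d['position']),camR(d)@np.array([x*s,y*s,1])
def onz(d,uv,z):
    p,v=ray(d,uv); return p+v*(z-p[2])/v[2]
def proj(d,P):
    q=camR(d).T@(np.array(P)-d['position']);x,y=q[:2]/q[2];k=1+d['k1']*(x*x+y*y)
    return np.array([d['fx']*x*k+d['cx'],d['fy']*y*k+d['cy']])
def tri(a,ua,b,ub):
    p,v=ray(a,ua);q,w=ray(b,ub)
    s=np.linalg.lstsq(np.c_[v,-w],q-p,rcond=None)[0]
    A=p+v*s[0];B=q+w*s[1];return (A+B)/2,np.linalg.norm(A-B)
def px(p): return np.array(p)*[560,420]
E
python3 - <<'E'
from h import *
np.set_printoptions(precision=4,suppress=True)
print(observe())
for c in('top','side','wrist'):
    d=shot(c,c+'0.png');print(c,{k:v for k,v in d.items() if k!='image'})
    for l in('scanner','nose','trigger_mid','rest','bed','bed_foot','tin','tin_label','square_label','oblong_label','mat'):
        for r in place_of(l,c)[:3]: 
            u=px(r['point']);print(c,l,round(r['score'],2),u,onz(d,u,0.02))
E
```

```text
{'clock': 0.0, 'joints': array([ 1.1114,  0.4352,  0.025 ,  1.5741, -0.0116,  1.134 , -0.0751]), 'dq': array([ 0.0007,  0.0008, -0.0031, -0.0004,  0.0012, -0.0005, -0.0004]), 'joint_efforts': array([  0.0006, -66.7858,   0.9851, -31.4466,  -0.0605,   0.0429,
         0.0002]), 'position': array([ 0.218 , -0.5852,  0.226 ]), 'ee_rot': array([-3.0903, -0.557 ,  0.0007]), 'force': array([ 0.3691, -0.0952,  0.7198]), 'ft_torque': array([ 0.0236, -0.0009, -0.042 ]), 'gripper_force': 0.0, 'width': 0.9983903921249979}
top {'fx': 458.5672074647798, 'fy': 458.5672074647798, 'cx': 279.567180256495, 'cy': 200.60869809194034, 'k1': 0.026913832009728886, 'position': array([0.3367, 0.0302, 1.2584]), 'orientation': array([-2.2063,  2.1628, -0.0938])}
top scanner 0.8 [408.296 185.388] [ 0.4829 -0.3265  0.02  ]
top nose 0.7 [420.112 149.31 ] [ 0.5827 -0.3588  0.02  ]
top trigger_mid 0.91 [404.376 204.498] [ 0.4307 -0.3158  0.02  ]
top trigger_mid 0.5 [198.016 184.884] [0.4727 0.2441 0.02  ]
top rest 0.97 [408.408 286.902] [ 0.2105 -0.3258  0.02  ]
top rest 0.81 [264.712 160.02 ] [0.5446 0.065  0.02  
[... 1896 characters left out ...]
49.69 ] [ 0.6815 -0.0561  0.02  ]
side square_label 0.52 [314.72  168.588] [0.5247 0.3371 0.02  ]
side square_label 0.47 [330.008 347.298] [ 0.4841 -0.3129  0.02  ]
side oblong_label 0.57 [320.208 155.61 ] [0.5508 0.422  0.02  ]
side mat 0.83 [330.4   347.004] [ 0.4849 -0.3124  0.02  ]
wrist {'fx': 354.0936729206672, 'fy': 354.0936729206672, 'cx': 283.47322453660854, 'cy': 211.61002912477866, 'k1': -0.08486037728922284, 'position': array([ 0.2891, -0.5599,  0.3846]), 'orientation': array([ 2.3809, -1.6546, -0.2355])}
wrist rest 0.56 [ 58.408 122.808] [ 0.1982 -0.3438  0.02  ]
wrist bed 0.7 [30.184 65.604] [ 0.2448 -0.3015  0.02  ]
wrist bed_foot 0.59 [19.376 51.408] [ 0.255  -0.2867  0.02  ]
```

View pics/top0.png

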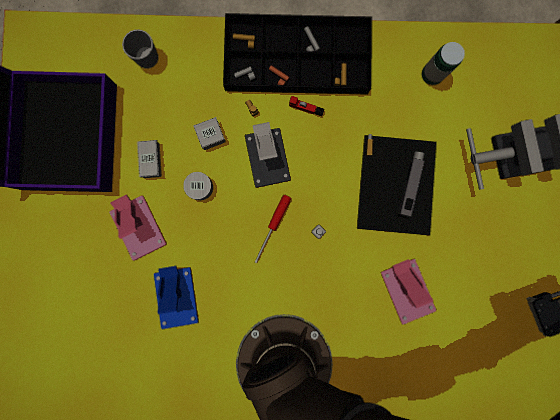

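View pics/side0.png

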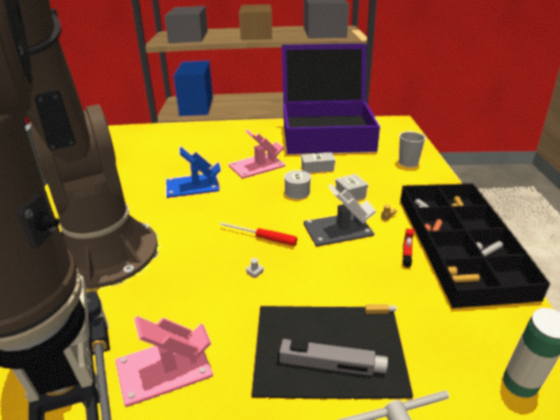

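The top picture shows these candidates:
- **Scanner:** only the grey bar on the mat at (412,184). The grey tee-shaped clamp at (490,160) and the brass adapter at (369,145) are not it.
- **Rest:** grey trough on a dark foot at (266,155). The look-alikes are pink at (135,225) and (408,290), and blue at (175,297).
- **Tin:** round white top at (199,186). The square box is at (209,134), the oblong box at (149,158), and the grey cup at (140,48).

I choose the bar at (412,184), the rest at (266,155) and the tin at (199,186), and check them in one crop.

```bash
cat >> h.py <<'E'
np.set_printoptions(precision=4,suppress=True)
def frame(yaw,tilt,half=False):
    """tool rotation: x ahead along yaw (deg), z down, tipped so z leans ahead by tilt (deg)"""
    f=np.array([np.cos(np.radians(yaw)),np.sin(np.radians(yaw)),0]);u=np.array([0,0,1.]);t=np.radians(tilt)
    x=np.cos(t)*f+np.sin(t)*u;z=np.sin(t)*f-np.cos(t)*u
    return np.c_[x,np.cross(z,x),z]
def rows(p,Rm,p0=None,R0=None,n=None):
    """suggest equal rows from (p0,R0) (default: measured) to (p,Rm)"""
    if p0 is None: s=observe();p0=s['position'];R0=R.from_rotvec(s['ee_rot']).as_matrix()
    rel=R0.T@(np.array(p)-p0);w=R.from_matrix(R0.T@Rm).as_rotvec()
    n=n or 1
    while True:
        S=sum(R.from_rotvec(w*k/n).as_matrix() for k in range(n));d=np.linalg.solve(S,rel)
        row=np.r_[d/.02,np.degrees(w)/n/4]
        if abs(row).max()<=.995: break
        n+=1
    print('n',n,'row',np.round(row,3).tolist(),'dist',np.round(rel*1e3,1),'turn',np.round(np.degrees(w),1));return n,row
E
python3 - <<'E'
from h import *
im=cv2.imread('pics/top0.png')
c=np.hstack([cv2.resize(im[110:220,130:300],None,fx=2.35,fy=2.35,interpolation=cv2.INTER_CUBIC),cv2.resize(im[125:235,355:525],None,fx=2.35,fy=2.35,interpolation=cv2.INTER_CUBIC)])
cv2.imwrite('pics/crop.png',c)
f=frame(-16,25);g=np.array([.478,-.330,.016]);rows(g-.12*f[:,2],f)
E
```

```text
n 14 row [0.745, -0.947, 0.505, -0.142, 0.431, 0.64] dist [ 291.8 -179.   102. ] turn [-7.9 24.1 35.9]
```

View pics/crop.png

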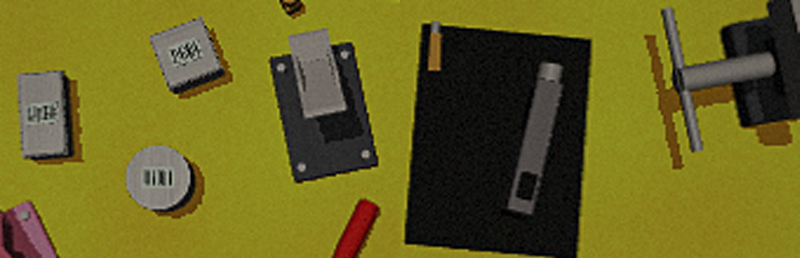

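The crop confirms it: the round tin is at about (198,186) px, the grey rest on its dark plate at (266,155), and the scanner with its black trigger toward the robot at (412,184). Moving to the viewing and pregrasp pose.

```bash
python3 -m handwheel '[[0.745,-0.947,0.505,-0.142,0.431,0.64],[0.745,-0.947,0.505,-0.142,0.431,0.64],[0.745,-0.947,0.505,-0.142,0.431,0.64],[0.745,-0.947,0.505,-0.142,0.431,0.64],[0.745,-0.947,0.505,-0.142,0.431,0.64],[0.745,-0.947,0.505,-0.142,0.431,0.64],[0.745,-0.947,0.505,-0.142,0.431,0.64]]' 1 20
python3 -m handwheel '[[0.745,-0.947,0.505,-0.142,0.431,0.64],[0.745,-0.947,0.505,-0.142,0.431,0.64],[0.745,-0.947,0.505,-0.142,0.431,0.64],[0.745,-0.947,0.505,-0.142,0.431,0.64],[0.745,-0.947,0.505,-0.142,0.431,0.64],[0.745,-0.947,0.505,-0.142,0.431,0.64],[0.745,-0.947,0.505,-0.142,0.431,0.64],[0,0,0,0,0,0]]'
python3 - <<'E'
from h import *
s=observe();print(s['position'],s['joints'],s['force'],s['clock'])
d=shot('wrist','w1.png')
for l in('scanner','nose','trigger_mid'):
    for r in place_of(l,'wrist')[:2]: 
        u=px(r['point']);print(l,round(r['score'],2),u,onz(d,u,0.008 if l=='scanner' else .023))
r=trace('scanner','wrist')[0];print(r['score'],px(r['rect'][:2]),px(r['rect'][2:]))
m=r['region'].astype(np.uint8)
# outline on top face z=.038, min-area rectangle
ys,xs=np.nonzero(m);P=np.array([onz(d,(x,y),.038)[:2] for x,y in zip(xs,ys)]);b=cv2.minAreaRect((P*1000).astype(np.float32));print(b,P.mean(0))
f=cv2.fitLine(P.astype(np.float32),cv2.DIST_L2,0,.01,.01).ravel();print('yaw',np.degrees(np.arctan2(f[1],f[0])))
E
```

```text
clock: 2.38
position: [0.2968, -0.4334, 0.1632]
ee_rot: [3.091, 0.061, 0.342]
force: [1.1, 0.6, -1.0]
width: 1.001
gripper_force: 0.0
clock: 3.05
position: [0.4318, -0.3117, 0.1242]
ee_rot: [2.983, -0.415, 0.663]
force: [-0.1, 1.5, 0.4]
width: 0.999
gripper_force: 0.0
[ 0.4318 -0.3117  0.1242] [ 0.7595  0.2648 -0.1554  2.2674 -0.4853  0.2244 -0.7762] [-0.1102  1.4907  0.4219] 3.05
scanner 0.93 [293.104 197.82 ] [ 0.4859 -0.3358  0.008 ]
nose 0.82 [288.4   90.51] [ 0.5728 -0.3564  0.023 ]
trigger_mid 0.72 [295.288 267.414] [ 0.4302 -0.3211  0.023 ]
0.79 [296.8   189.168] [ 48.384 212.52 ]
((491.14251708984375, -338.13177490234375), (30.628616333007812, 164.61175537109375), 76.61781311035156) [ 0.4856 -0.3366]
yaw -13.290781
```

View pics/w1.png

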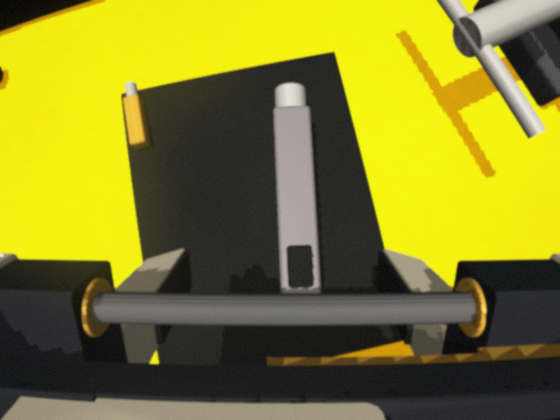

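The wrist view shows the scanner with its nose at (290,92) and the trigger at (300,267). It lies between the open fingers, with the adapter well aside at (137,118). Next is the grasp across its sides.

```bash
cat >> h.py <<'E'
import json
def log():
    s=observe();open('log.jsonl','a').write(json.dumps([list(map(float,s[k])) for k in('joints','position','ee_rot')])+'\n')
E
echo 'from h import *; log()' > lg.py; python3 lg.py
python3 - <<'E'
from h import *
f=frame(-13.5,20);ax=np.array([np.cos(np.radians(-13.5)),np.sin(np.radians(-13.5)),0])
g=np.array([.485,-.3363,.0135])-.005*ax
print(g);rows(g,f)
E
```

```text
[ 0.4801 -0.3351  0.0135]
n 7 row [0.048, 0.029, 0.886, 0.037, -0.179, -0.083] dist [  2.1   3.1 124.2] turn [ 1.  -5.  -2.3]
```

```bash
python3 -m handwheel '[[0.05,0.03,0.88,0.04,-0.18,-0.08],[0.05,0.03,0.88,0.04,-0.18,-0.08],[0.05,0.03,0.88,0.04,-0.18,-0.08],[0.05,0.03,0.88,0.04,-0.18,-0.08],[0.05,0.03,0.88,0.04,-0.18,-0.08],[0.05,0.03,0.88,0.04,-0.18,-0.08],[0.05,0.03,0.88,0.04,-0.18,-0.08],[0,0,0,0,0,0]]' && python3 lg.py
python3 - <<'E'
from h import *
f=frame(-13.5,20);rows([.4801,-.3351,.0135],f);print(observe()['joints'])
import itertools
from scipy.optimize import least_squares
L=[json.loads(l) for l in open('log.jsonl')]
L.append([[1.1114,.4352,.025,1.5741,-.0116,1.134,-.0751],[.218,-.5852,.226],[-3.0903,-.557,.0007]])
E
```

```text
clock: 3.97
position: [0.4806, -0.3354, 0.0121]
ee_rot: [3.036, -0.362, 0.532]
force: [0.3, -0.9, 0.8]
width: 0.995
gripper_force: 0.0
n 1 row [-0.005, -0.008, -0.075, -0.033, 0.035, -0.026] dist [-0.1 -0.2 -1.5] turn [-0.1  0.1 -0.1]
[ 0.6844  0.549  -0.1176  2.1555 -0.4831  0.1302 -0.7442]
```

```bash
python3 -m handwheel '[[0,0,0,0,0,0],[0,0,0,0,0,0],[0,0,0,0,0,0],[0,0,0,0,0,0],[0,0,0,0,0,0],[0,0,0,0,0,0]]' 0 30
python3 -m handwheel '[[0,0,-0.5,0,0,0],[0,0,-0.9,0,0,0],[0,0,-0.9,0,0,0],[0,0,-0.9,0,-0.5,0],[0,0,-0.9,0,-0.9,0],[0,0,-0.9,0,-0.9,0],[0,0,-0.9,0,-0.9,0],[0,0,-0.9,0,-0.9,0]]'; python3 lg.py
python3 - <<'E'
from h import *
from scipy.optimize import least_squares
L=[json.loads(l) for l in open('log.jsonl')]
L.append([[1.1114,.4352,.025,1.5741,-.0116,1.134,-.0751],[.218,-.5852,.226],[-3.0903,-.557,.0007]])
# SRS arm: signs and lengths
import itertools
def Ry(a): return R.from_rotvec([0,a,0])
def Rz(a): return R.from_rotvec([0,0,a])
def fk(q,s,l):
    r=Rz(s[0]*q[0]+l[4]);p=np.array([0,0,l[0]])
    r=r*Ry(q[1]);p=p+r.apply([l[6],0,l[1]])
    r=r*Rz(s[1]*q[2]);r=r*Ry(q[3]);p=p+r.apply([l[7],0,l[2]])
    r=r*Rz(s[2]*q[4]);r=r*Ry(q[5]);p=p+r.apply([l[8],0,l[3]])
    return p,r*Rz(s[3]*q[6]+l[5])
best=[]
for s in itertools.product([1,-1],repeat=4):
  for o in(0,np.pi/2,np.pi,-np.pi/2):
    def res(l):
        e=[]
        for q,p,w in L:
            a,b=fk(q,s,l);e+=list((a-p)*5)+list((b.inv()*R.from_rotvec(w)).as_rotvec())
        return e
    z=least_squares(res,[.34,.4,.4,.3,0,o,0,0,0]);best.append((z.cost,s,z.x))
best.sort(key=lambda t:t[0])
for b in best[:3]:print(b)
print(observe()['joints'],len(L))
E
```

```text
clock: 4.47
position: [0.4805, -0.334, 0.0146]
ee_rot: [3.035, -0.36, 0.536]
force: [0.2, 0.3, -0.2]
width: 0.613
gripper_force: 0.0
clock: 5.13
position: [0.443, -0.3253, 0.1466]
ee_rot: [3.113, -0.37, 0.093]
force: [0.7, 0.6, -0.6]
width: 0.034
gripper_force: 0.0
(np.float64(0.0016383542851901977), (-1, -1, -1, -1), array([ 0.2458,  0.5433,  0.4296,  0.3392, -0.0815, -4.7908, -0.008 ,
       -0.0086, -0.0127]))
(np.float64(0.0016383542851902075), (-1, -1, -1, -1), array([ 0.2458,  0.5433,  0.4296,  0.3392, -0.0815,  1.4924, -0.008 ,
       -0.0086, -0.0127]))
(np.float64(0.0016383542851904221), (-1, -1, -1, -1), array([ 0.2458,  0.5433,  0.4296,  0.3392, -0.0815,  1.4924, -0.008 ,
       -0.0086, -0.0127]))
[ 0.3192  0.3719  0.3032  1.9241 -0.1813  0.814  -1.0859] 4
```

The lift began before the fingers had closed, because they are slow, so the scanner was left behind. Opening and looking again.

```bash
python3 -m handwheel '[[0,0,0,0,0.9,0],[0,0,0,0,0.9,0],[0,0,0,0,0.9,0],[0,0,0,0,0.9,0],[0,0,0,0,0.5,0],[0,0,0,0,0,0],[0,0,0,0,0,0],[0,0,0,0,0,0]]' 1 30; python3 lg.py
python3 - <<'E'
from h import *
d=shot('wrist','w2.png')
for l in('scanner','nose','trigger_mid'):
    for r in place_of(l,'wrist')[:2]: 
        u=px(r['point']);print(l,round(r['score'],2),u,onz(d,u,0.008 if l=='scanner' else .023))
r=trace('scanner','wrist')[0];m=r['region'];ys,xs=np.nonzero(m);P=np.array([onz(d,(x,y),.038)[:2] for x,y in zip(xs,ys)]);b=cv2.minAreaRect((P*1000).astype(np.float32));print(r['score'],b,P.mean(0))
f=cv2.fitLine(P.astype(np.float32),cv2.DIST_L2,0,.01,.01).ravel();print('yaw',np.degrees(np.arctan2(f[1],f[0])))
print(observe()['joints'])
E
```

```text
clock: 5.8
position: [0.4444, -0.3257, 0.1449]
ee_rot: [3.036, -0.36, 0.535]
force: [-0.2, 0.5, 0.2]
width: 0.567
gripper_force: 0.0
scanner 0.67 [284.816 206.808] [ 0.4848 -0.3368  0.008 ]
trigger_mid 0.94 [285.208 275.184] [ 0.4282 -0.3235  0.023 ]
0.78 ((493.84100341796875, -338.6686096191406), (31.059062957763672, 160.913330078125), 76.62742614746094) [ 0.4901 -0.3376]
yaw -13.419237
[ 0.4961  0.2656  0.1542  2.1483 -0.4235  0.4433 -0.8097]
```

View pics/w2.png

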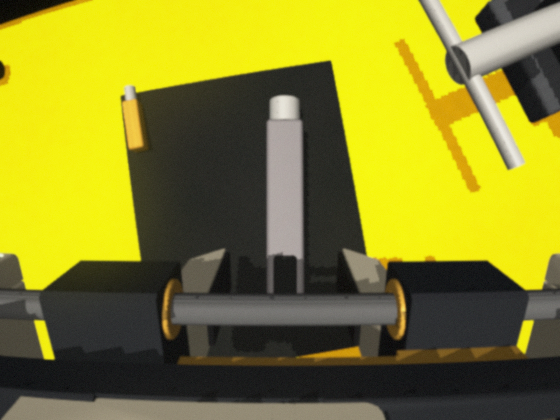

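The scanner has not moved: nose at (285,105), trigger at (285,272), centred between the fingers. Descending again with a smaller opening and waiting for the grip.

```bash
python3 - <<'E'
from h import *
f=frame(-13.5,20);ax=np.array([np.cos(np.radians(-13.5)),np.sin(np.radians(-13.5)),0])
rows(np.array([.4845,-.3365,.013])-.005*ax,f)
E
```

```text
n 7 row [-0.076, 0.012, 0.97, -0.006, 0.002, -0.0] dist [-10.5   1.9 135.8] turn [-0.2  0.1 -0. ]
```

```bash
python3 -m handwheel '[[-0.07,0.01,0.97,0,0,0],[-0.07,0.01,0.97,0,0,0],[-0.07,0.01,0.97,0,0,0],[-0.07,0.01,0.97,0,0,0],[-0.07,0.01,0.97,0,0,0],[-0.07,0.01,0.97,0,0,0],[-0.07,0.01,0.94,0,0,0],[0,0,0,0,0,0]]' 0.65 30
python3 -m handwheel '[[0,0,0,0,0,0],[0,0,0,0,0,0],[0,0,0,0,0,0],[0,0,0,0,0,0],[0,0,0,0,0,0],[0,0,0,0,0,0],[0,0,0,0,0,0],[0,0,0,0,0,0]]' 0 30; python3 lg.py
```

```text
clock: 6.72
position: [0.4803, -0.3351, 0.0115]
ee_rot: [3.037, -0.36, 0.533]
force: [-0.5, 0.2, 1.2]
width: 0.652
gripper_force: 0.5
clock: 7.38
position: [0.4798, -0.3351, 0.0142]
ee_rot: [3.036, -0.36, 0.535]
force: [-1.3, 1.0, 6.4]
width: 0.321
gripper_force: 30.0
```

```bash
python3 - <<'E'
from h import *
s=observe();p=np.array(s['position']);R0=R.from_rotvec(s['ee_rot']).as_matrix()
p1=p+[-.02,.03,.18];f1=frame(-8,10)
rows(p1,f1)
rows([.50,-.08,.25],frame(10,-5),p1,f1)
E
```

```text
n 10 row [0.118, -0.127, -0.902, 0.032, -0.25, -0.134] dist [  36.6  -25.  -178.1] turn [  1.3 -10.   -5.3]
n 12 row [0.186, -0.938, -0.23, 0.016, -0.31, -0.376] dist [  18.  -228.5  -53.5] turn [  0.8 -14.9 -18. ]
```

```bash
python3 -m handwheel '[[0.1,-0.1,-0.3,0,0,0],[0.1,-0.12,-0.9,0.03,-0.25,-0.13],[0.1,-0.12,-0.9,0.03,-0.25,-0.13],[0.1,-0.12,-0.9,0.03,-0.25,-0.13],[0.1,-0.12,-0.9,0.03,-0.25,-0.13],[0.1,-0.12,-0.9,0.03,-0.25,-0.13],[0.1,-0.12,-0.9,0.03,-0.25,-0.13],[0.1,-0.12,-0.9,0.03,-0.25,-0.13]]'
python3 -m handwheel '[[0.1,-0.12,-0.9,0.03,-0.25,-0.13],[0.1,-0.12,-0.9,0.03,-0.25,-0.13],[0.1,-0.12,-0.9,0.03,-0.25,-0.13],[0.18,-0.93,-0.23,0.02,-0.31,-0.37],[0.18,-0.93,-0.23,0.02,-0.31,-0.37],[0.18,-0.93,-0.23,0.02,-0.31,-0.37],[0.18,-0.93,-0.23,0.02,-0.31,-0.37],[0.18,-0.93,-0.23,0.02,-0.31,-0.37]]'; python3 lg.py
python3 -m handwheel '[[0.18,-0.93,-0.23,0.02,-0.31,-0.37],[0.18,-0.93,-0.23,0.02,-0.31,-0.37],[0.18,-0.93,-0.23,0.02,-0.31,-0.37],[0.18,-0.93,-0.23,0.02,-0.31,-0.37],[0.18,-0.93,-0.23,0.02,-0.31,-0.37],[0.18,-0.93,-0.23,0.02,-0.31,-0.37],[0.18,-0.93,-0.23,0.02,-0.31,-0.37],[0,0,0,0,0,0]]'; python3 lg.py
python3 - <<'E'
from h import *
d=shot('wrist','w3.png');import pickle;pickle.dump(d,open('w3.pkl','wb'))
for l,z in(('rest',0),('bed',.035),('bed_foot',.0446),('tin_label',.05),('tin',0),('square_label',.045),('oblong_label',.04),('nose',.23),('scanner',.23),('trigger_mid',.23)):
    for r in place_of(l,'wrist')[:3]: 
        u=px(r['point']);print(l,round(r['score'],2),u,onz(d,u,z))
print(observe()['joints'])
E
```

```text
clock: 8.05
position: [0.4597, -0.3111, 0.1455]
ee_rot: [3.091, -0.264, 0.347]
force: [-0.4, 1.1, -2.6]
width: 0.323
gripper_force: 30.0
clock: 8.72
position: [0.4792, -0.2113, 0.2237]
ee_rot: [3.131, -0.019, 0.098]
force: [0.7, 0.1, -2.8]
width: 0.325
gripper_force: 30.0
clock: 9.38
position: [0.4972, -0.0759, 0.2551]
ee_rot: [3.125, 0.273, -0.139]
force: [1.5, 0.5, -2.1]
width: 0.326
gripper_force: 30.0
rest 0.95 [174.608  84.588] [0.5559 0.0566 0.    ]
bed 0.88 [157.472  32.382] [0.6048 0.0674 0.035 ]
bed_foot 0.71 [151.704  15.288] [0.6185 0.0707 0.0446]
tin 0.58 [ 22.12  138.684] [0.4671 0.2394 0.    ]
tin 0.58 [176.008  86.184] [0.5545 0.055  0.    ]
square_label 0.72 [9.912 3.108] [0.614  0.2146 0.045 ]
nose 0.81 [281.4    73.416] [ 0.5858 -0.0599  0.23  ]
nose 0.18 [ 23.016 139.482] [0.5337 0.0681 0.23  ]
scanner 0.98 [285.488 257.082] [ 0.4909 -0.0787  0.23  ]
scanner 0.74 [11.424  3.318] [0.5992 0.072  0.23  ]
[-0.1393  0.2625  0.233   1.7706 -0.0438  1.2013 -1.2983]
```

View pics/w3.png

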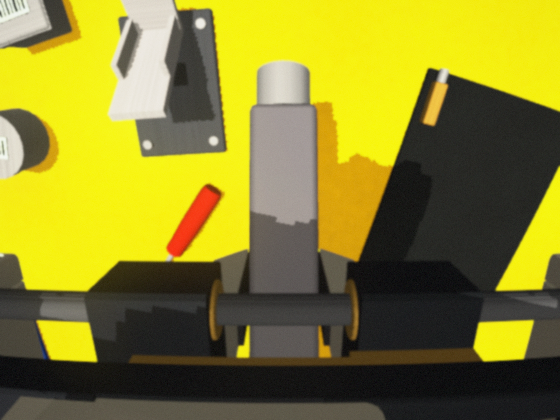

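The wrist picture shows the scanner held straight, with its nose at (283,70). The grey rest's plate corners are at about (143,156), (225,150) and (212,10), and the trough's upper end is at (109,112) to (161,121).

```bash
cat >> h.py <<'E'
import pickle
def bedframe(o,yaw):
    f=np.array([np.cos(np.radians(yaw)),np.sin(np.radians(yaw)),0]);u=np.array([0,0,1.]);c,s=np.cos(np.radians(50)),np.sin(np.radians(50))
    B=np.c_[c*f-s*u,np.cross(u,f),s*f+c*u]
    return np.array(o)+.055*f+.035*u,B
E
python3 - <<'E'
from h import *
d=pickle.load(open('w3.pkl','rb'))
pts={n:onz(d,u,.01) for n,u in dict(LL=(143,156),LR=(225,150),UR=(212,10),sLL=(148,145),sLR=(213.5,141),sUR=(200.5,23)).items()}
for n,p in pts.items(): print(n,p)
for a in('','s'):
    v=pts[a+'UR']-pts[a+'LR'];w=pts[a+'LL']-pts[a+'LR'];print(a,'yaw',np.degrees(np.arctan2(v[1],v[0])),np.degrees(np.arctan2(w[1],w[0]))-90,'len',np.linalg.norm(v),np.linalg.norm(w),'centre',(pts[a+'UR']+pts[a+'LL'])/2)
o=(pts['UR']+pts['LL'])/2;o[2]=0
for yaw in(8,10,12):
    b,B=bedframe(o,yaw)
    print(yaw,'bed end proj',[proj(d,b+B@np.array(q)).round(1) for q in((-.11,.023,0),(-.11,-.023,0),(-.07,.023,.016),(-.07,-.023,.016),(-.005,-.023,.016))])
s=observe();Rt=R.from_rotvec(s['ee_rot']).as_matrix();p=s['position']
# scanner in tool: at grasp tcp at scanner (-5,0,6), tool tilt 20
Rs=frame(0,20).T  # world(=scanner) axes in tool: columns
nose=np.array([.095,0,.009]);print('nose px',proj(d,p+Rt@(Rs@nose)), 'top edge', [proj(d,p+Rt@(Rs@np.array(q))) for q in((.075,.015,.024),(.075,-.015,.024))])
# top cam
t=shot('top')
t0=cv2.imread('pics/top0.png')
for n,p in pts.items(): print(n,proj(t,p).round(1))
E
```

```text
LL [0.4724 0.0844 0.01  ]
LR [ 0.495  -0.0086  0.01  ]
UR [0.6357 0.0223 0.01  ]
sLL [0.4862 0.0792 0.01  ]
sLR [0.503  0.0054 0.01  ]
sUR [0.6216 0.0325 0.01  ]
 yaw 12.387185209319773 13.683752176907717 len 0.14396717659785047 0.09570105002494537 centre [0.554  0.0534 0.01  ]
s yaw 12.862313704856453 12.866999799779265 len 0.12169916648175977 0.07563544144411327 centre [0.5539 0.0558 0.01  ]
8 bed end proj [array([108.5, 112. ]), array([164.2, 112.8]), array([114.8,  62.9]), array([169.1,  63.2]), array([183.3,  17.2])]
10 bed end proj [array([109.3, 113. ]), array([164.8, 111.8]), array([114.,  64.]), array([168.1,  62.1]), array([180.9,  16.3])]
12 bed end proj [array([110.1, 114. ]), array([165.4, 110.7]), array([113.3,  65. ]), array([167.1,  61.2]), array([178.4,  15.5])]
nose px [294.2767  77.5047] top edge [array([261.0641, 105.5975]), array([329.2149, 106.2401])]
LL [257.1 186.6]
LR [291.2 179.1]
UR [281.  128.3]
sLL [259.1 181.6]
sLR [286.2 176.1]
sUR [277.2 133.2]
```

```bash
python3 - <<'E'
import cv2,numpy as np
a=cv2.imread('pics/w3.png')[0:170,60:260];b=cv2.imread('pics/top0.png')[115:195,235:299]
cv2.imwrite('pics/rest.png',np.hstack([cv2.resize(a,(600-176,360),interpolation=cv2.INTER_CUBIC),cv2.resize(b,(288,360),interpolation=cv2.INTER_CUBIC)]))
E
```

```text
(no output)
```

View pics/rest.png

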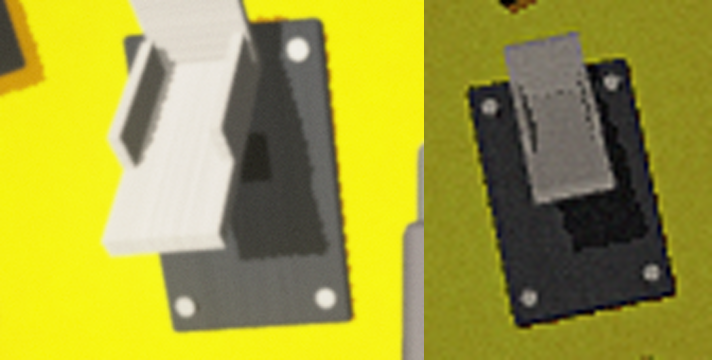

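The crop shows the rest clearly, with screws at all four plate corners. The scale comes out 4% short, so I check the camera-to-tool consistency with the arm settled.

```bash
cat > rest.py <<'E'
from h import *
s=observe();d=shot('wrist');Rt=R.from_rotvec(s['ee_rot']).as_matrix();p=s['position']
print('tcp',p,'cam in tool',Rt.T@(d['position']-p));print('cam rot in tool\n',Rt.T@camR(d))
hsv=cv2.cvtColor(d['image'],cv2.COLOR_RGB2HSV);g=cv2.cvtColor(d['image'],cv2.COLOR_RGB2GRAY)
# foot plate: fit yellow/plate borders
m=((hsv[...,1]<90)&(g<130)).astype(np.uint8)
n,l,st,c=cv2.connectedComponentsWithStats(m);
for i in range(1,n):
    if st[i,4]>1500: print(i,st[i],c[i].round(1))
cv2.imwrite('pics/w4.png',d['image'][...,::-1]);pickle.dump(d,open('w4.pkl','wb'))
r=trace('rest','wrist')[0];pickle.dump(r,open('r4.pkl','wb'));print(r['score'],px(r['rect'][:2]),px(r['rect'][2:]))
t=shot('top');rt=[x for x in trace('rest','top') if abs(x['rect'][0]*560-266)<20][0];pickle.dump((t,rt),open('t4.pkl','wb'))
sd=shot('side');rs=[x for x in trace('rest','side') if abs(x['rect'][0]*560-340)<30];pickle.dump((sd,rs),open('s4.pkl','wb'));print(len(rs))
E
python3 rest.py
```

```text
tcp [ 0.4965 -0.0812  0.2548] cam in tool [ 0.0755  0.0006 -0.1578]
cam rot in tool
 [[-0.0005 -0.9602 -0.2795]
 [ 1.     -0.0006  0.0002]
 [-0.0003 -0.2795  0.9602]]
4 [ 131    7   89  149 7978] [181.6  91.6]
8 [    0    67   560   353 99301] [332.1 297. ]
0.94 [159.936  77.196] [119.896 154.392]
1
```

```bash
python3 - <<'E'
from h import *
d=pickle.load(open('w4.pkl','rb'));t,rt=pickle.load(open('t4.pkl','rb'));sd,rs=pickle.load(open('s4.pkl','rb'))
def blobs(d,win,thr):
    x0,y0,x1,y1=win;g=cv2.cvtColor(d['image'],cv2.COLOR_RGB2GRAY)[y0:y1,x0:x1];
    hsv=cv2.cvtColor(d['image'],cv2.COLOR_RGB2HSV)[y0:y1,x0:x1]
    m=((g>thr)&(hsv[...,1]<80)).astype(np.uint8);n,l,st,c=cv2.connectedComponentsWithStats(m)
    for i in range(1,n):
        if 4<st[i,4]<300:
            w=np.where(l==i,g.astype(float)-thr*.7,0);ys,xs=np.nonzero(w>0);ww=w[ys,xs];u=np.array([(xs*ww).sum()/ww.sum()+x0,(ys*ww).sum()/ww.sum()+y0])
            print(st[i,4],u.round(1),onz(d,u,.0105))
print('wrist');blobs(d,(125,5,235,160),130)
print('top');blobs(t,(240,115,295,195),90)
print('side');blobs(sd,(300,195,380,245),90)
print('joints',observe()['joints'])
E
```

```text
wrist
114 [193.2  22.2] [0.6215 0.033  0.0105]
92 [207.7 139.7] [0.5037 0.006  0.0105]
85 [141.6 144.4] [0.4866 0.0804 0.0105]
top
11 [276.2 132.8] [0.6227 0.0353 0.0105]
11 [249.1 138.3] [0.6057 0.1096 0.0105]
9 [285.1 175.1] [0.5057 0.0086 0.0105]
12 [257.9 180.8] [0.4885 0.0827 0.0105]
side
16 [302.4 195.8] [0.4773 0.2016 0.0105]
63 [364.7 231.3] [0.6129 0.0306 0.0105]
8 [340.9 237.4] [0.5524 0.0105 0.0105]
joints [-0.1398  0.2626  0.2326  1.7703 -0.0438  1.2014 -1.2983]
```

View pics/w4.png

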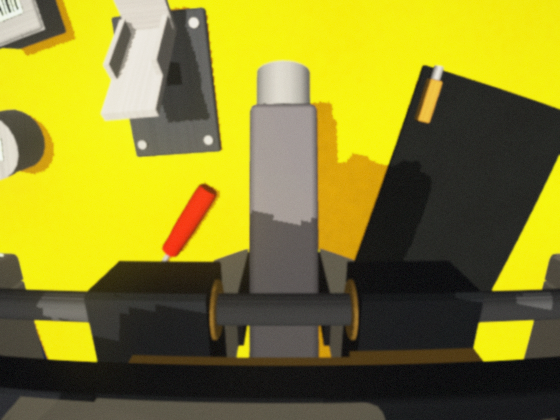

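The settled picture shows the rest's screws at (193,22), (208,140) and (142,144). Wrist and top agree within 2 mm: origin about (0.5545, 0.0572), yaw 12.9°. Next I fit the arm kinematics for reach checks and plan the laying-down.

```bash
python3 lg.py; cat > kin.py <<'E'
from h import *
from scipy.optimize import least_squares
L=[json.loads(l) for l in open('log.jsonl')]
L.append([[1.1114,.4352,.025,1.5741,-.0116,1.134,-.0751],[.218,-.5852,.226],[-3.0903,-.557,.0007]])
Y=lambda a:R.from_rotvec([0,a,0]);Z=lambda a:R.from_rotvec([0,0,a])
def fk(q,l):
    r=Z(-q[0]+l[4])*Y(q[1]+l[6]);p=np.array([0,0,l[0]])+r.apply([0,0,l[1]])
    r=r*Z(-q[2]+l[7])*Y(q[3]+l[8]);p=p+r.apply([0,0,l[2]])
    r=r*Z(-q[4]+l[9])*Y(q[5]+l[10]);p=p+r.apply([0,0,l[3]])
    return p,r*Z(-q[6]+l[5])
def res(l):
    e=[]
    for q,p,w in L:
        a,b=fk(q,l);e+=list((a-p)*5)+list((b.inv()*R.from_rotvec(w)).as_rotvec())
    return e
z=least_squares(res,[.3,.45,.45,.3,0,1.5]+[0]*5);K=z.x
lo=np.array([-2.62,-.44,-1.27,.08,-1.32,.12,-2.74]);hi=np.array([2.62,2.09,1.32,2.57,4.46,2,2.74])
def ik(p,Rm,q0=None,tries=1):
    best=None
    rng=np.random.default_rng(0)
    for k in range(tries):
        s=np.array(q0) if (k==0 and q0 is not None) else rng.uniform(lo,hi)
        f=lambda q:np.r_[(fk(q,K)[0]-p)*5,(fk(q,K)[1].inv()*R.from_matrix(Rm)).as_rotvec(),.0005*(q-s) if q0 is not None and k==0 else 0*q]
        y=least_squares(f,np.clip(s,lo+.01,hi-.01),bounds=(lo,hi))
        if best is None or y.cost<best.cost: best=y
        if best.cost<1e-5 and k==0: break
    return best.x,best.cost
E
python3 - <<'E'
from kin import *
print(len(L),z.cost,K)
b,B=bedframe([.5545,.0572,0],12.9)
Rs=frame(0,20).T
Rt=B@Rs.T
def tcp(o): return b+B@np.array(o)+B@np.array([-.005,0,.0062])
q=observe()['joints']
print('tool z',Rt[:,2])
for o in((-.094,0,.07),(-.094,0,.0015)):
    q,c=ik(tcp(o),Rt,q);print(tcp(o),q,c)
p1=tcp((-.094,0,.07))
rows(p1,Rt)
rows(tcp((-.094,0,.0015)),Rt,p1,Rt)
# tail grips: tool z = cos(be) bedx + sin(be) bedy, tool y = +-bedz
for be in(0,-30,30,-60,60):
  for sg in(1,-1):
    c_,s_=np.cos(np.radians(be)),np.sin(np.radians(be));zt=c_*B[:,0]+s_*B[:,1];yt=sg*B[:,2];Rg=np.c_[np.cross(yt,zt),yt,zt]
    gp=b+B@np.array([-.090-.056,0,.017]);pt=gp+.019*zt
    q,c=ik(pt,Rg,None,25);
    # scan pose: scanner x down
    print(be,sg,pt,q,round(c,6))
E
```

```text
9 0.0031920774033028917 [ 0.2528  0.5367  0.4238  0.3323 -0.1198  1.4843  0.0303  0.028  -0.0474
 -0.0061  0.0224]
tool z [-0.4874 -0.1116 -0.866 ]
[0.603  0.0683 0.1598] [-0.3379  0.78    0.1874  1.2433 -0.0477  1.6395 -1.502 ] 1.0252930732050769e-07
[0.5518 0.0566 0.1158] [-0.3438  0.7345  0.1894  1.4561 -0.044   1.4723 -1.4966] 9.426697785973864e-09
n 8 row [0.97, -0.79, 0.345, -0.037, -0.781, -0.098] dist [ 137.6 -129.1   83.7] turn [ -1.2 -25.   -3.1]
n 4 row [-0.293, -0.0, 0.805, 0.0, 0.0, 0.0] dist [-23.4  -0.   64.4] turn [0. 0. 0.]
0 1 [0.5412 0.0542 0.1432] [ 0.7595  0.4465 -1.1187  2.4482  2.1283  0.3635 -1.9654] 0.0
0 -1 [0.5412 0.0542 0.1432] [ 0.3233  0.2589 -0.5185  2.4482  3.0114  0.1774  0.2379] 0.0
-30 1 [0.5418 0.0445 0.1452] [-1.0507  0.3909  0.5987  2.406   1.7972  0.4337 -2.2216] 0.0
-30 -1 [0.5418 0.0445 0.1452] [ 0.3194  0.7382 -1.2646  2.406   1.757   1.4187  1.1697] 0.0
30 1 [0.5375 0.0631 0.1452] [ 0.6776  0.4584 -0.5559  2.2806 -1.2631  0.5418  1.7625] 0.0
30 -1 [0.5375 0.0631 0.1452] [ 0.8114  0.5116 -0.7424  2.2806 -1.1726  0.4414 -1.4557] 0.0
-60 1 [0.539  0.0368 0.1505] [-1.5812  1.089   1.2496  2.1832  0.4128  0.4073 -1.2436] 0.0
-60 -1 [0.539  0.0368 0.1505] [-0.3413  0.7236 -0.5815  2.1832  1.4702  1.5906  1.0191] 0.0
60 1 [0.5316 0.0688 0.1505] [ 0.9977  0.9977 -1.0115  2.0005 -0.4643  0.7812  1.2013] 0.0
60 -1 [0.5316 0.0688 0.1505] [ 0.9557  0.943  -0.9261  2.0005 -0.568   0.8215 -1.8422] 0.0
```

```bash
python3 - <<'E'
from h import *
b,B=bedframe([.5545,.0572,0],12.9);Rt=B@frame(0,20)
tcp=lambda o:b+B@(np.array(o)+[-.005,0,.0062])
p1=tcp((-.096,0,.10));rows(p1,Rt);print(p1)
rows(tcp((-.096,0,.03)),Rt,p1,Rt)
E
```

```text
n 9 row [0.948, -0.705, 0.158, -0.033, -0.694, -0.087] dist [ 157.4 -130.4   61.1] turn [ -1.2 -25.   -3.1]
[0.6241 0.0731 0.1806]
n 4 row [-0.299, 0.0, 0.822, 0.0, 0.0, 0.0] dist [-23.9   0.   65.8] turn [0. 0. 0.]
```

```bash
python3 -m handwheel '[[0.95,-0.7,0.16,-0.03,-0.69,-0.09],[0.95,-0.7,0.16,-0.03,-0.69,-0.09],[0.95,-0.7,0.16,-0.03,-0.69,-0.09],[0.95,-0.7,0.16,-0.03,-0.69,-0.09],[0.95,-0.7,0.16,-0.03,-0.69,-0.09]]'; python3 lg.py
python3 -m handwheel '[[0.95,-0.7,0.16,-0.03,-0.69,-0.09],[0.95,-0.7,0.16,-0.03,-0.69,-0.09],[0.95,-0.7,0.16,-0.03,-0.69,-0.09],[0.95,-0.7,0.16,-0.03,-0.69,-0.09],[0,0,0,0,0,0],[0,0,0,0,0,0],[0,0,0,0,0,0]]'; python3 lg.py
python3 - <<'E'
from h import *
b,B=bedframe([.5545,.0572,0],12.9);Rt=B@frame(0,20)
tcp=lambda o:b+B@(np.array(o)+[-.005,0,.0062])
rows(tcp((-.096,0,.035)),Rt);s=observe();print(s['position'],s['joints'],s['force'])
d=shot('wrist');s=observe();R0=R.from_rotvec(s['ee_rot']).as_matrix()
S=lambda q:s['position']+R0@(frame(0,20).T@(np.array(q)-[-.005,0,.0062]))
cv=d['image'].copy()
for q in [(-.11,.018,0),(-.11,-.018,0),(-.07,.018,.016),(-.07,-.018,.016),(0,.023,.034),(0,-.023,.034)]:
    u=proj(d,b+B@np.array(q)).round().astype(int);cv2.circle(cv,tuple(map(int,u)),3,(255,0,0),1)
for q in [(.07,.015,.03),(.07,-.015,.03),(.09,0,.015)]:
    u=proj(d,S(q)).round().astype(int);cv2.circle(cv,tuple(map(int,u)),3,(0,0,255),1)
cv2.imwrite('pics/w5.png',cv[...,::-1])
E
```

```text
clock: 10.7
position: [0.5739, 0.0051, 0.2218]
ee_rot: [3.051, 0.306, -0.507]
force: [0.2, 0.5, -2.2]
width: 0.328
gripper_force: 30.0
clock: 11.28
position: [0.6248, 0.0719, 0.1801]
ee_rot: [2.963, 0.337, -0.79]
force: [-0.3, -0.2, -2.7]
width: 0.322
gripper_force: 30.0
n 4 row [-0.286, -0.017, 0.76, -0.002, -0.009, 0.005] dist [-23.   -1.3  60.8] turn [-0.  -0.1  0.1]
[0.6248 0.0719 0.1801] [-0.2967  0.8289  0.1948  1.1133 -0.0957  1.7308 -1.4606] [-0.2911 -0.161  -2.6505]
```

View pics/w5.png

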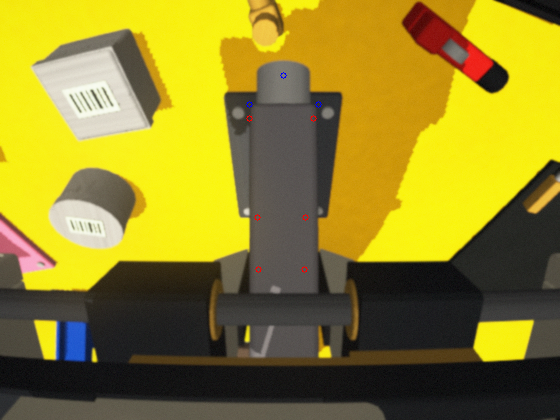

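The overlay shows the scanner (blue marks at the nose edges (250,104) and (318,104)) centred over the rest plate's screws at (238,113) and (326,113). The tin is at (92,205) and the square box at (95,85). Lowering along the bed normal.

```bash
python3 - <<'E'
from h import *
d=shot('wrist')
for c in('wrist','top'):
  d=shot(c)
  for l,z in(('tin_label',.05),('tin',.0),('square_label',.045),('oblong_label',.04)):
    for r in place_of(l,c)[:3]:
        u=px(r['point']);print(c,l,round(r['score'],2),u,onz(d,u,z))
E
python3 -m handwheel '[[-0.28,0,0.76,0,0,0],[-0.28,0,0.76,0,0,0],[-0.28,0,0.76,0,0,0],[-0.28,0,0.76,0,0,0],[-0.1,0,0.3,0,0,0],[-0.1,0,0.3,0,0,0],[0,0,0,0,0,0]]'
python3 -m handwheel '[[-0.1,0,0.3,0,0,0],[-0.1,0,0.3,0,0,0],[-0.1,0,0.2,0,0,0],[0,0,0,0,0,0]]'; python3 lg.py
python3 - <<'E'
from h import *
b,B=bedframe([.5545,.0572,0],12.9);Rt=B@frame(0,20)
s=observe();R0=R.from_rotvec(s['ee_rot']).as_matrix()
o=s['position']+R0@(frame(0,20).T@np.array([.005,0,-.0062]))
print('scanner in bed',B.T@(o-b),s['force'],B.T@s['force'],s['ft_torque'])
E
```

```text
wrist tin_label 0.7 [ 85.792 224.49 ] [0.4692 0.2396 0.05  ]
wrist tin 0.83 [103.6   194.796] [0.463  0.2397 0.    ]
wrist square_label 0.9 [93.8   97.986] [0.6136 0.2125 0.045 ]
top square_label 0.55 [206.024 133.686] [0.6082 0.2229 0.045 ]
top square_label 0.54 [319.592 230.202] [ 0.3562 -0.0848  0.045 ]
top oblong_label 0.93 [142.408 155.316] [0.5468 0.3913 0.04  ]
clock: 12.47
position: [0.5664, 0.0592, 0.1302]
ee_rot: [2.963, 0.337, -0.792]
force: [0.3, -1.1, -2.9]
width: 0.327
gripper_force: 30.0
clock: 12.8
position: [0.5533, 0.0561, 0.1192]
ee_rot: [2.963, 0.337, -0.792]
force: [-0.2, 0.0, -2.7]
width: 0.322
gripper_force: 30.0
scanner in bed [-0.0958 -0.0008  0.0047] [-0.2075  0.0132 -2.7296] [ 1.9629  0.0592 -1.9072] [ 0.2154 -0.8751  0.0364]
```

```bash
cat > st.py <<'E'
from h import *
b,B=bedframe([.5545,.0572,0],12.9);s=observe();R0=R.from_rotvec(s['ee_rot']).as_matrix()
o=s['position']+R0@(frame(0,20).T@np.array([.005,0,-.0062]))
print('scanner in bed mm',1e3*(B.T@(o-b)),'F bed',B.T@s['force'],s['ft_torque'],s['clock'])
E
python3 -m handwheel '[[-0.04,0,0.1,0,0,0],[-0.04,0,0.1,0,0,0],[0,0,0,0,0,0]]' >/dev/null; python3 st.py
python3 -m handwheel '[[-0.03,0,0.07,0,0,0],[0,0,0,0,0,0]]' >/dev/null; python3 st.py
```

```text
scanner in bed mm [-95.6938  -0.7598   1.1287] F bed [ 2.1974  0.5995 -2.36  ] [ 0.1667 -0.8863  0.0211] 13.05
scanner in bed mm [-95.7197  -0.7731  -0.3026] F bed [ 1.7393 -0.7491 -1.9217] [ 0.2379 -0.8644  0.0105] 13.2167
```

```bash
python3 -m handwheel '[[-0.04,0,0.1,0,0,0],[0,0,0,0,0,0]]' >/dev/null; python3 st.py
python3 -m handwheel '[[-0.03,0,0.07,0,0,0],[0,0,0,0,0,0]]' >/dev/null; python3 st.py
```

```text
scanner in bed mm [-95.6106  -0.7562  -0.3896] F bed [-0.792   0.6508  6.3651] [ 0.2035 -0.7097  0.002 ] 13.3833
scanner in bed mm [-95.579   -0.7662  -0.4019] F bed [-3.5193  0.4731 13.2072] [ 0.2558 -0.6418 -0.0847] 13.55
```

```bash
python3 -m handwheel '[[0,0,0,0,0,0],[0,0,0,0,0,0],[0,0,0,0,0,0],[0,0,0,0,0,0],[0,0,0,0,0,0],[0,0,0,0,0,0]]' 0.75
python3 -m handwheel '[[0.1,0,-0.4,0,0,0],[0.3,0,-0.9,0,0,0],[0.3,0,-0.9,0,0,0],[0.3,0,-0.9,0,0,0],[0.3,0,-0.9,0,0,0],[0,0,-1,0,0,0],[0,0,-0.5,0,0,0],[0,0,0,0,0,0]]'; python3 lg.py
python3 - <<'E'
from h import *
b,B=bedframe([.5545,.0572,0],12.9)
for c in('wrist','top','side'):
  d=shot(c,'rel_%s.png'%c)
  for l,P in(('nose',(0,0,.015)),('trigger_mid',(-.146,0,.015)),('scanner',(-.09,0,0))):
    print(c,l,'expect',proj(d,b+B@np.array(P)).round(1),[(round(r['score'],2),px(r['point']).round(1)) for r in place_of(l,c)[:2]])
print(observe()['position'],observe()['joints'])
E
```

```text
clock: 14.05
position: [0.5465, 0.0546, 0.1136]
ee_rot: [2.963, 0.337, -0.792]
force: [0.1, -0.3, 0.1]
width: 0.709
gripper_force: 0.0
clock: 14.72
position: [0.6241, 0.0722, 0.1982]
ee_rot: [2.965, 0.338, -0.785]
force: [0.6, 0.3, -0.0]
width: 0.751
gripper_force: 0.0
wrist nose expect [281.9 113.9] [(0.97, array([282.7, 114.8]))]
wrist trigger_mid expect [281.5 298.4] [(0.93, array([283.4, 300. ]))]
wrist scanner expect [281.7 226.6] [(0.75, array([282.3, 227.4]))]
top nose expect [262.5 130.9] []
top trigger_mid expect [268.9 157.6] []
top scanner expect [267.3 151.8] []
side nose expect [365.2 209.8] [(0.97, array([363.2, 206.6])), (0.71, array([329.9, 179.2]))]
side trigger_mid expect [331.1 174.4] [(0.76, array([334.1, 177.4]))]
side scanner expect [340. 193.] [(0.92, array([337.1, 189.7]))]
[0.6221 0.0718 0.1962] [-0.2975  0.813   0.1963  1.1054 -0.0947  1.7548 -1.4604]
```

The networks see the scanner lying home to within about 1 mm in both views. Now I choose the tail-grip direction by tracing reach along candidate paths.

```bash
cat > plan.py <<'E'
from kin import *
b,B=bedframe([.5545,.0572,0],12.9)
label=np.array([.4690,.2400,.05])
def grip(be,sg):  # tool axes in scanner frame
    c,s=np.cos(np.radians(be)),np.sin(np.radians(be));zt=np.array([c,s,0]);yt=np.array([0,0,sg]);return np.c_[np.cross(yt,zt),yt,zt]
def tailtcp(be,back=0,z=.017):
    zt=grip(be,1)[:,2];return np.array([-.056,0,z])+zt*(.019-back)   # in scanner frame
HOME=np.array([-.09,0,0])
def bedpose(be,sg,back=0,off=(0,0,0)): return b+B@(HOME+off+tailtcp(be,back)),B@grip(be,sg)
def scanpose(be,sg,phi,h=.06):  # scanner z heads to yaw phi (deg), x down
    c,s=np.cos(np.radians(phi)),np.sin(np.radians(phi));X=np.array([0,0,-1.]);Z=np.array([c,s,0]);S=np.c_[X,np.cross(Z,X),Z]
    o=label+[0,0,h]-S@np.array([.09,0,.015]);return o+S@tailtcp(be),S@grip(be,sg)
def track(q,poses,per=12):
    out=[];p0,r=fk(q,K)
    R0=r
    for p,Rm in poses:
        w=(R0.inv()*R.from_matrix(Rm)).as_rotvec()
        for k in range(1,per+1):
            t=k/per;q,c=ik(p0+(p-p0)*t,(R0*R.from_rotvec(w*t)).as_matrix(),q);out.append(c)
        m=np.minimum(q-lo,hi-q);
        print('   ',q.round(2),'maxcost %.5f'%max(out),'margin %.2f'%m.min(),'j',m.argmin()+1,'turn',np.degrees(np.linalg.norm(w)).round())
        p0,R0=np.array(p),R.from_matrix(Rm)
    return q
E
python3 - <<'E'
from plan import *
print(len(L),z.cost)
q0=observe()['joints']
for be in(0,35,50,-35,-50):
  for sg in(1,-1):
    print(be,sg)
    p,G=bedpose(be,sg,.10);p2,_=bedpose(be,sg,0);up,_=bedpose(be,sg,0,(0,0,.1))
    way=p+np.array([0,-.05 if be>0 else .05 if be<0 else 0,.12])
    track(q0,[(way,G),(p,G),(p2,G),(up,G),scanpose(be,sg,12.9)])
E
```

```text
13 0.006147345597823496
0 1
    [-0.61 -0.28  0.42  2.28  0.01  0.42  0.07] maxcost 0.00000 margin 0.16 j 2 turn 110.0
    [-0.57 -0.07  0.49  2.49 -1.13  0.12  1.24] maxcost 0.00000 margin 0.00 j 6 turn 0.0
    [-0.11  0.2   0.01  2.36 -1.32  0.12  1.41] maxcost 0.00663 margin 0.00 j 6 turn 0.0
    [-0.3   0.2   0.18  2.22 -1.24  0.14  1.26] maxcost 0.00663 margin 0.02 j 6 turn 0.0
    [-1.17  0.36  0.81  1.81 -0.32  1.11 -0.02] maxcost 0.00663 margin 0.51 j 3 turn 40.0
0 -1
    [-0.11 -0.25  0.03  2.28 -0.33  0.44 -2.74] maxcost 0.00000 margin 0.00 j 7 turn 109.0
    [-0.42 -0.07  0.35  2.49 -1.16  0.13 -1.88] maxcost 0.00000 margin 0.01 j 6 turn 0.0
    [-0.11  0.2   0.01  2.36 -1.32  0.12 -1.73] maxcost 0.00663 margin 0.00 j 6 turn 0.0
    [-0.3   0.2   0.18  2.22 -1.24  0.14 -1.88] maxcost 0.00663 margin 0.02 j 6 turn 0.0
    [-1.37  0.61  1.32  1.81 -0.69  1.29 -2.74] maxcost 0.00663 margin 0.00 j 7 turn 40.0
35 1
    [ 0.5   0.19  0.07  2.01 -0.94  1.29  1.45] maxcost 0.00000 margin 0.38 j 5 turn 129.0
    [ 0.46  0.32  0.02  2.2  -1.1   1.05  1.71] maxcost 0.00000 margin 0.22
[... 2756 characters left out ...]
  2.27  1.4   0.93 -2.04] maxcost 0.00000 margin 0.30 j 4 turn 0.0
    [-0.81  0.49  0.19  2.06  1.29  0.95 -1.74] maxcost 0.00000 margin 0.51 j 4 turn 0.0
    [-0.89  0.55 -0.07  1.66  0.68  1.55 -0.94] maxcost 0.00000 margin 0.45 j 6 turn 40.0
-50 -1
    [-1.6   0.44  1.32  2.27 -0.68  0.12 -2.74] maxcost 0.38400 margin 0.00 j 6 turn 139.0
    [-1.64  0.89  1.32  2.38 -1.04  0.12 -2.74] maxcost 0.38400 margin 0.00 j 6 turn 0.0
    [-1.52  1.06  1.32  2.32 -1.11  0.12 -2.74] maxcost 0.38400 margin 0.00 j 6 turn 0.0
    [-1.4   0.86  1.32  2.18 -0.9   0.12 -2.74] maxcost 0.38400 margin 0.00 j 6 turn 0.0
    [-1.5   0.94  1.32  1.59 -0.22  1.39 -2.74] maxcost 0.38400 margin 0.00 j 3 turn 40.0
```

β=-40°, with the body on the left, has the best margins. Working out the rows for it.

```bash
python3 - <<'E'
from plan import *
be,sg=-40,1
p,G=bedpose(be,sg,.10);p2,_=bedpose(be,sg)
s=observe();R0=R.from_rotvec(s['ee_rot']);p0=s['position']
way=p+[0,.03,.12]
mid=p0+[-.02,.03,.12]
print(p0,mid,way,p,p2,'toolz',G[:,2])
rows(mid,R0.as_matrix());rows(way,G,mid,R0.as_matrix())
track(s['joints'],[(mid,R0.as_matrix()),(way,G),(p,G),(p2,G),bedpose(be,sg,0,(0,0,.15)),scanpose(be,sg,12.9,.2),scanpose(be,sg,12.9)])
E
```

```text
[0.6221 0.0718 0.1962] [0.6021 0.1018 0.3162] [0.4788 0.1233 0.3253] [0.4788 0.0933 0.2053] [0.5412 0.0416 0.1466] toolz [ 0.6235 -0.5166 -0.5868]
n 5 row [-0.708, -0.34, -0.976, 0.0, 0.0, 0.0] dist [-70.8 -34.  -97.6] turn [0. 0. 0.]
n 19 row [-0.208, -0.298, -0.041, -0.979, 0.307, -0.686] dist [-104.5  -48.6   49.6] turn [-74.4  23.3 -52.1]
    [-0.35  0.72  0.2   0.99 -0.09  1.96 -1.51] maxcost 0.00000 margin 0.04 j 6 turn 1.0
    [-0.94  0.1   0.02  2.16  1.07  1.13 -1.54] maxcost 0.00000 margin 0.41 j 4 turn 94.0
    [-0.88  0.28  0.01  2.34  1.28  0.96 -1.9 ] maxcost 0.00000 margin 0.23 j 4 turn 0.0
    [-0.74  0.43  0.1   2.35  1.55  0.8  -2.07] maxcost 0.00000 margin 0.22 j 4 turn 0.0
    [-0.66  0.38  0.1   2.02  1.29  0.81 -1.57] maxcost 0.00000 margin 0.55 j 4 turn 0.0
    [-0.78  0.37 -0.15  1.5   0.61  1.7  -0.73] maxcost 0.00000 margin 0.30 j 6 turn 40.0
    [-0.78  0.47 -0.15  1.69  0.61  1.46 -0.9 ] maxcost 0.00000 margin 0.54 j 6 turn 0.0
```

```bash
python3 -m handwheel '[[-0.7,-0.34,-0.97,0,0.4,0],[-0.7,-0.34,-0.97,0,0.9,0],[-0.7,-0.34,-0.97,0,0.9,0],[-0.7,-0.34,-0.97,0,0.9,0],[-0.5,-0.34,-0.6,0,0.9,0]]' 1; python3 lg.py
python3 - <<'E'
from plan import *
p,G=bedpose(-40,1,.10);rows(p+[0,.03,.12],G)
E
```

```text
clock: 15.73
position: [0.5933, 0.1, 0.3074]
ee_rot: [3.076, 0.349, -0.365]
force: [0.4, -0.2, 1.3]
width: 0.994
gripper_force: 0.0
n 17 row [-0.214, -0.287, -0.112, -0.967, 0.154, -0.908] dist [-107.6  -48.4    7.6] turn [-65.8  10.5 -61.7]
```

```bash
python3 -m handwheel '[[-0.21,-0.29,-0.11,-0.97,0.15,-0.91],[-0.21,-0.29,-0.11,-0.97,0.15,-0.91],[-0.21,-0.29,-0.11,-0.97,0.15,-0.91],[-0.21,-0.29,-0.11,-0.97,0.15,-0.91],[-0.21,-0.29,-0.11,-0.97,0.15,-0.91],[-0.21,-0.29,-0.11,-0.97,0.15,-0.91]]'; python3 lg.py
python3 -m handwheel '[[-0.21,-0.29,-0.11,-0.97,0.15,-0.91],[-0.21,-0.29,-0.11,-0.97,0.15,-0.91],[-0.21,-0.29,-0.11,-0.97,0.15,-0.91],[-0.21,-0.29,-0.11,-0.97,0.15,-0.91],[-0.21,-0.29,-0.11,-0.97,0.15,-0.91],[-0.21,-0.29,-0.11,-0.97,0.15,-0.91]]'; python3 lg.py
python3 -m handwheel '[[-0.21,-0.29,-0.11,-0.97,0.15,-0.91],[-0.21,-0.29,-0.11,-0.97,0.15,-0.91],[-0.21,-0.29,-0.11,-0.97,0.15,-0.91],[-0.21,-0.29,-0.11,-0.97,0.15,-0.91],[-0.21,-0.29,-0.11,-0.97,0.15,-0.91],[0,0,0,0,0,0]]'; python3 lg.py
python3 - <<'E'
from plan import *
print(observe()['joints'])
p,G=bedpose(-40,1,.10);rows(p,G);p2,G=bedpose(-40,1,.0);rows(p2,G,p,G)
E
```

```text
clock: 16.23
position: [0.5584, 0.1248, 0.3195]
ee_rot: [2.613, 0.901, -0.179]
force: [-0.3, 0.3, -0.3]
width: 0.999
gripper_force: 0.0
clock: 16.73
position: [0.5146, 0.1333, 0.3234]
ee_rot: [2.069, 1.301, -0.008]
force: [-0.0, 0.1, -0.9]
width: 1.0
gripper_force: 0.0
clock: 17.23
position: [0.4763, 0.1229, 0.3212]
ee_rot: [1.572, 1.537, 0.114]
force: [-0.1, -0.3, -0.2]
width: 0.998
gripper_force: 0.0
[-0.9854  0.1436 -0.063   2.1591  0.9936  1.2835 -1.6006]
n 5 row [0.337, -0.773, 0.849, -0.002, 0.008, 0.049] dist [ 34.4 -77.1  84.9] turn [-0.   0.2  1. ]
n 6 row [0.0, 0.0, 0.833, 0.0, 0.0, 0.0] dist [  0.   0. 100.] turn [0. 0. 0.]
```

```bash
python3 -m handwheel '[[0.34,-0.77,0.85,0,0,0.05],[0.34,-0.77,0.85,0,0,0.05],[0.34,-0.77,0.85,0,0,0.05],[0.34,-0.77,0.85,0,0,0.05],[0.34,-0.77,0.85,0,0,0.05],[0,0,0,0,0,0],[0,0,0,0,0,0]]'; python3 lg.py
python3 - <<'E'
from plan import *
d=shot('wrist','pre.png')
for l,P in(('nose',(0,0,.015)),('trigger_mid',(-.146,0,.015)),('scanner',(-.09,0,0)),('bed_foot',(0,0,.015))):
    print(l,'expect',proj(d,b+B@np.array(P)).round(1),[(round(r['score'],2),px(r['point']).round(1)) for r in place_of(l,'wrist')[:2]])
print(observe()['joints'])
p2,G=bedpose(-40,1,.0);rows(p2,G)
# bed-frame axis of camera px per mm at trigger
P=b+B@np.array([-.146,0,.015])
for k in range(3): print(proj(d,P+B[:,k]*.005)-proj(d,P))
E
```

```text
clock: 17.82
position: [0.4817, 0.0948, 0.2063]
ee_rot: [1.594, 1.518, 0.122]
force: [-1.1, 0.6, 0.8]
width: 0.998
gripper_force: 0.0
nose expect [278.6  89.1] [(0.88, array([276.8,  92.3]))]
trigger_mid expect [277.2 220.6] [(0.65, array([275.7, 223.4]))]
scanner expect [258.9 160.9] [(0.72, array([258.9, 161.6]))]
bed_foot expect [278.6  89.1] [(0.97, array([278.2,  89. ]))]
[-0.9596  0.3215 -0.0383  2.3234  1.1506  1.0911 -1.9347]
n 6 row [-0.016, -0.033, 0.838, -0.008, 0.005, -0.025] dist [ -1.8  -3.8 100.6] turn [-0.2  0.1 -0.6]
[ 0.0621 -5.9453]
[-0.1723 -3.8148]
[ 7.0831 -0.039 ]
```

```bash
python3 -m handwheel '[[0,-0.03,0.84,0,0,0],[0,-0.03,0.84,0,0,0],[0,-0.03,0.84,0,0,0],[0,-0.03,0.84,0,0,0],[0,-0.03,0.84,0,0,0],[0,-0.03,0.84,0,0,0],[0,0,0,0,0,0]]'; python3 lg.py
python3 - <<'E'
from plan import *
p2,G=bedpose(-40,1,.0);rows(p2,G);s=observe();print(s['joints'],s['force'])
E
```

```text
clock: 18.65
position: [0.5422, 0.0404, 0.1444]
ee_rot: [1.596, 1.516, 0.123]
force: [-0.4, -0.1, -0.3]
width: 0.998
gripper_force: 0.0
n 1 row [-0.014, 0.04, -0.129, -0.068, 0.082, -0.137] dist [-0.3  0.8 -2.6] turn [-0.3  0.3 -0.5]
[-0.8158  0.4736  0.049   2.356   1.4317  0.9275 -2.1026] [-0.436  -0.0772 -0.2617]
```

```bash
python3 -m handwheel '[[0,0.04,-0.1,-0.07,0.08,-0.12],[0,0,0,0,0,0],[0,0,0,0,0,0],[0,0,0,0,0,0],[0,0,0,0,0,0],[0,0,0,0,0,0],[0,0,0,0,0,0],[0,0,0,0,0,0]]' 0 22
python3 -m handwheel '[[0,0,0,0,0,0],[0,0,0,0,0,0],[0,0,0,0,0,0],[0,0,0,0,0,0],[0,0,0,0,0,0]]'; python3 lg.py
python3 - <<'E'
from plan import *
s=observe();print('opening mm',s['width']*92,s['force'],B.T@s['force'])
p2,G=bedpose(-40,1,.0);rows(p2,G)
up,_=bedpose(-40,1,0,(-.003,0,.13));rows(up,G)
E
```

```text
clock: 19.32
position: [0.5407, 0.0434, 0.1464]
ee_rot: [1.585, 1.528, 0.129]
force: [-0.4, -0.0, 0.2]
width: 0.468
gripper_force: 0.0
clock: 19.73
position: [0.5405, 0.0432, 0.1463]
ee_rot: [1.585, 1.528, 0.128]
force: [-0.7, -0.2, -0.0]
width: 0.365
gripper_force: 22.0
opening mm 33.54592397554413 [-0.7374 -0.1634 -0.0102] [-0.4776  0.0054 -0.5851]
n 1 row [-0.069, 0.022, 0.051, 0.008, -0.031, 0.004] dist [-1.4  0.4  1. ] turn [ 0.  -0.1  0. ]
n 7 row [-0.024, 0.932, -0.009, 0.001, -0.004, 0.001] dist [ -3.3 130.4  -1.2] turn [ 0.  -0.1  0. ]
```

The opening is 33.5 mm, so the trigger is fully in. Lifting out along the bed normal, then turning nose-down well away from the other labels.

```bash
python3 -m handwheel '[[0,0.3,0,0,0,0],[0,0.9,0,0,0,0],[0,0.9,0,0,0,0],[0,0.9,0,0,0,0],[0,0.9,0,0,0,0],[0,0.9,0,0,0,0],[0,0.9,0,0,0,0],[0,0.9,0,0,0,0]]'; python3 lg.py
python3 - <<'E'
import plan
from plan import *
s=observe();print('opening',s['width']*92,s['joints'])
T=lambda xy,h:(setattr(plan,'label',np.array([*xy,.05])),scanpose(-40,1,12.9,h))[1]
a=T((.46,.08),.20);c=T((.469,.240),.16)
rows(*a);rows(c[0],c[1],*a);print(a[0],c[0]);track(s['joints'],[a,c])
E
```

```text
clock: 20.4
position: [0.6397, 0.0659, 0.2317]
ee_rot: [1.586, 1.528, 0.128]
force: [-0.2, -0.5, -3.8]
width: 0.366
gripper_force: 22.0
opening 33.71372587936563 [-0.7422  0.3966  0.0918  2.0865  1.2729  0.9319 -1.6601]
n 10 row [-0.503, -0.518, -0.926, 0.767, -0.003, -0.641] dist [-111.5  -34.1 -198.6] turn [ 30.7  -0.1 -25.6]
n 8 row [0.898, 0.278, -0.427, 0.0, 0.0, 0.0] dist [143.6  44.5 -68.3] turn [0. 0. 0.]
[0.4647 0.0685 0.3814] [0.4737 0.2285 0.3414]
    [-0.68  0.2  -0.04  1.75  0.6   1.55 -0.61] maxcost 0.00000 margin 0.45 j 6 turn 39.0
    [-0.84  0.42 -0.11  1.54  0.55  1.66 -0.79] maxcost 0.00000 margin 0.34 j 6 turn 0.0
```

```bash
python3 -m handwheel '[[-0.5,-0.52,-0.92,0.77,0,-0.64],[-0.5,-0.52,-0.92,0.77,0,-0.64],[-0.5,-0.52,-0.92,0.77,0,-0.64],[-0.5,-0.52,-0.92,0.77,0,-0.64],[-0.5,-0.52,-0.92,0.77,0,-0.64]]'; python3 lg.py
python3 -m handwheel '[[-0.5,-0.52,-0.92,0.77,0,-0.64],[-0.5,-0.52,-0.92,0.77,0,-0.64],[-0.5,-0.52,-0.92,0.77,0,-0.64],[-0.5,-0.52,-0.92,0.77,0,-0.64],[-0.5,-0.52,-0.92,0.77,0,-0.64],[0,0,0,0,0,0]]'; python3 lg.py
cat > chk.py <<'E'
import plan,sys
from plan import *
def T(xy,h): plan.label=np.array([*xy,.05]);return scanpose(-40,1,12.9,h)
def scn():
    s=observe();R0=R.from_rotvec(s['ee_rot']).as_matrix();S=R0@grip(-40,1).T;o=s['position']-S@tailtcp(-40);return s,o,S
def check(cams=('wrist','top','side')):
    s,o,S=scn();print('nose',o+S@[.09,0,.015],'spot',o+S@[.15,0,.015],'axis',S[:,0],'open',s['width']*92,'t',s['clock'],'F',s['force'])
    for c in cams:
        d=shot(c)
        for l,P in(('nose',(.09,0,.015)),('trigger_mid',(-.056,0,.015))):
            print(c,l,'expect',proj(d,o+S@np.array(P)).round(1),[(round(r['score'],2),px(r['point']).round(1)) for r in place_of(l,c)[:2]])
        for r in place_of('tin_label',c)[:2]: u=px(r['point']);print(c,'tin_label',round(r['score'],2),u.round(1),onz(d,u,.05))
        for r in trace('tin',c)[:1]:
            print(c,'tin mask',round(r['score'],2),px(r['rect'][:2]))
E
python3 - <<'E'
from chk import *
check();c=T((.469,.240),.16);rows(*c);print(observe()['joints'])
E
```

```text
clock: 20.82
position: [0.5374, 0.064, 0.2907]
ee_rot: [1.604, 1.772, -0.214]
force: [1.7, -0.7, -2.6]
width: 0.369
gripper_force: 22.0
clock: 21.32
position: [0.4645, 0.0692, 0.3825]
ee_rot: [1.584, 1.987, -0.573]
force: [0.5, 2.0, -2.9]
width: 0.365
gripper_force: 22.0
nose [0.4595 0.0813 0.2511] spot [0.4594 0.0816 0.1911] axis [-0.0021  0.005  -1.    ] open 33.550231161120166 t 21.3167 F [ 0.4864  2.0139 -2.8969]
wrist nose expect [280.6  80.5] [(0.89, array([280.8,  83.5])), (0.2, array([413.8,   9. ]))]
wrist trigger_mid expect [279.1 287.9] [(0.6, array([277.7, 292.2]))]
top nose expect [253.9 180.5] [(0.61, array([255.4, 183. ])), (0.34, array([367.1, 151.4]))]
top trigger_mid expect [250.6 171. ] [(0.57, array([249.6, 171.3])), (0.25, array([146.6, 159.5]))]
side nose expect [299.8 130.4] [(0.65, array([299.2, 132.8]))]
side trigger_mid expect [300.3  63. ] [(0.75, array([297.8,  66.5]))]
side tin_label 0.79 [293.7 179.2] [0.4553 0.224  0.05  ]
side tin mask 0.64 [299.376 186.018]
n 8 row [0.892, 0.28, -0.436, -0.002, -0.004, -0.001] dist [142.8  44.7 -69.6] turn [-0.1 -0.1 -0. ]
[-0.7294  0.1951 -0.0057  1.7476  0.5943  1.5843 -0.622 ]
```

```bash
python3 -m handwheel '[[0.89,0.28,-0.43,0,0,0],[0.89,0.28,-0.43,0,0,0],[0.89,0.28,-0.43,0,0,0],[0.89,0.28,-0.43,0,0,0],[0.89,0.28,-0.43,0,0,0],[0.89,0.28,-0.43,0,0,0],[0.89,0.28,-0.43,0,0,0],[0.89,0.28,-0.43,0,0,0]]'; python3 lg.py
python3 - <<'E'
from chk import *
im=cv2.imread('pics/top0.png');u0,v0=170,160;c=im[v0:v0+55,u0:u0+60];hsv=cv2.cvtColor(c,cv2.COLOR_BGR2HSV)
m=((hsv[...,1]<90)&(hsv[...,2]>90)).astype(np.uint8);m=cv2.morphologyEx(m,cv2.MORPH_CLOSE,np.ones((9,9)))
n,l,st,ce=cv2.connectedComponentsWithStats(m);i=1+st[1:,4].argmax();d=shot('top')
print(st[i],onz(d,ce[i]+[u0,v0],.05))
check();rows(*T((.4685,.2395),.06));print(observe()['joints'])
d=get_image('wrist');print('label expect',proj(d,[.4685,.2395,.05]))
E
```

```text
clock: 22.73
position: [0.474, 0.2288, 0.3408]
ee_rot: [1.583, 1.984, -0.574]
force: [-0.7, -0.1, -3.2]
width: 0.365
gripper_force: 22.0
[ 14  12  27  27 588] [0.469  0.2422 0.05  ]
nose [0.4685 0.2449 0.2075] spot [0.4683 0.2452 0.1475] axis [-0.0027  0.0039 -1.    ] open 33.782672904291275 t 22.7833 F [-0.3132  4.3843 -4.6741]
wrist nose expect [280.6  80.6] [(0.85, array([279.8,  84.1]))]
wrist trigger_mid expect [279.1 288. ] [(0.59, array([277.3, 293.2]))]
wrist tin mask 0.67 [278.768  13.062]
top nose expect [183.8 177.5] [(0.92, array([187.4, 175.7]))]
top trigger_mid expect [169.3 167.8] [(0.64, array([368.2, 150.5])), (0.58, array([170.7, 166.8]))]
top tin_label 0.64 [269.1 228.5] [0.358  0.0486 0.05  ]
top tin_label 0.59 [196.8 183.7] [0.4724 0.2423 0.05  ]
top tin mask 0.8 [198.52  185.556]
side nose expect [298.3 121. ] [(0.97, array([300.3, 120.3])), (0.73, array([300.5,  65.8]))]
side trigger_mid expect [298.7  63.7] [(0.55, array([302.6,  64.6]))]
side tin_label 0.84 [293.5 176.5] [0.4557 0.2392 0.05  ]
side tin mask 0.65 [299.544 184.086]
n 4 row [0.806, -0.008, 0.952, -0.003, -0.009, -0.003] dist [64.4 -0.7 76.2] turn [-0.1 -0.1 -0. ]
[-0.8764  0.414  -0.0546  1.5329  0.5337  1.6788 -0.7826]
label expect [280.7864 -20.2498]
```

```bash
python3 -m handwheel '[[0,0,0,0,0,0],[0.8,0,0.95,0,0,0],[0.8,0,0.95,0,0,0],[0.8,0,0.95,0,0,0],[0.7,0,0.8,0,0,0],[0,0,0,0,0,0],[0,0,0,0,0,0]]'; python3 lg.py
python3 - <<'E'
from chk import *
s,o,S=scn();print('spot',o+S@[.15,0,.015],'axis',S[:,0],'open',s['width']*92,s['joints']);rows(*T((.469,.2408),.06))
E
```

```text
clock: 24.17
position: [0.4735, 0.2282, 0.2452]
ee_rot: [1.581, 1.984, -0.577]
force: [0.6, -0.1, -2.1]
width: 0.369
gripper_force: 22.0
spot [0.4685 0.2398 0.0538] axis [-0.0022  0.0005 -1.    ] open 33.960175717084 [-0.8732  0.4948 -0.0612  1.654   0.5374  1.5091 -0.8874]
n 1 row [0.162, 0.019, 0.111, -0.03, -0.014, 0.008] dist [3.2 0.4 2.2] turn [-0.1 -0.1  0. ]
```

```bash
python3 -m handwheel '[[0.16,0.02,0.11,0,0,0],[0,0,0,0,0,0],[0,0,0,0,0,0]]'; python3 lg.py
python3 - <<'E'
from chk import *
check(('side','top'))
sd=shot('side','scan.png');print('label side expect',proj(sd,[.469,.2408,.05]))
im=cv2.imread('pics/scan.png');cv2.imwrite('pics/scanc.png',cv2.resize(im[30:230,220:400],None,fx=3,fy=3,interpolation=cv2.INTER_CUBIC))
rows(*T((.469,.2408),.06))
E
```

```text
clock: 24.42
position: [0.4743, 0.2301, 0.2426]
ee_rot: [1.584, 1.984, -0.572]
force: [-0.6, 0.1, -2.6]
width: 0.367
gripper_force: 22.0
nose [0.4696 0.242  0.1112] spot [0.4697 0.2422 0.0512] axis [ 0.0003  0.0036 -1.    ] open 33.80935519597526 t 24.4167 F [-0.6473  0.0902 -2.5924]
side nose expect [298.7 155.6] [(0.64, array([297. , 154.3]))]
side trigger_mid expect [298.9 102.7] [(0.9, array([301.4, 107.5])), (0.72, array([253.1, 272.3]))]
side tin_label 0.62 [294.1 178.4] [0.4566 0.2283 0.05  ]
side tin_label 0.18 [300.4 103.4] [0.5194 0.8208 0.05  ]
side tin mask 0.79 [297.472 184.38 ]
top nose expect [192.7 182. ] [(0.55, array([194.3, 183. ])), (0.41, array([317.7, 230.8]))]
top trigger_mid expect [180.8 174.1] [(0.97, array([177.4, 173.1]))]
top tin_label 0.93 [198.  184.9] [0.4694 0.2389 0.05  ]
top tin_label 0.69 [151.7 156.9] [0.5414 0.3637 0.05  ]
top tin mask 0.78 [198.352 185.136]
label side expect [298.3492 176.0353]
n 1 row [-0.002, -0.014, 0.013, -0.015, -0.035, -0.009] dist [-0.  -0.3  0.3] turn [-0.1 -0.1 -0. ]
```

View pics/scanc.png

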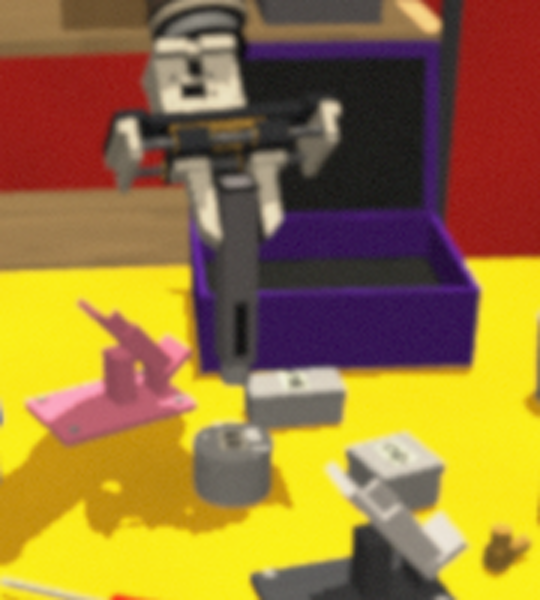

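The picture shows the scanner hanging vertical, nose at about (299,155) px, directly over the tin's label at (298,176), with the trigger pinched. Holding steady.

```bash
for i in 1; do python3 -m handwheel '[[0,0,0,0,0,0],[0,0,0,0,0,0],[0,0,0,0,0,0],[0,0,0,0,0,0],[0,0,0,0,0,0],[0,0,0,0,0,0],[0,0,0,0,0,0],[0,0,0,0,0,0]]'; done
python3 -m handwheel '[[0,0,0,0,0,0],[0,0,0,0,0,0],[0,0,0,0,0,0],[0,0,0,0,0,0],[0,0,0,0,0,0],[0,0,0,0,0,0],[0,0,0,0,0,0],[0,0,0,0,0,0]]' >/dev/null
python3 -m handwheel '[[0,0,0,0,0,0],[0,0,0,0,0,0],[0,0,0,0,0,0],[0,0,0,0,0,0],[0,0,0,0,0,0],[0,0,0,0,0,0],[0,0,0,0,0,0],[0,0,0,0,0,0]]' >/dev/null
python3 -m handwheel '[[0,0,0,0,0,0],[0,0,0,0,0,0],[0,0,0,0,0,0],[0,0,0,0,0,0],[0,0,0,0,0,0],[0,0,0,0,0,0],[0,0,0,0,0,0],[0,0,0,0,0,0]]'
python3 - <<'E'
from chk import *
s,o,S=scn();print('spot',o+S@[.15,0,.015],'axis',S[:,0],'open',s['width']*92)
a=T((.469,.2408),.16);w=T((.46,.08),.20);up=bedpose(-40,1,0,(-.004,0,.13));dn=bedpose(-40,1,0,(-.004,0,.03))
rows(*a);rows(*w,*a);rows(*up,*w);rows(*dn,*up)
E
```

```text
clock: 25.63
position: [0.4739, 0.2296, 0.2416]
ee_rot: [1.583, 1.984, -0.574]
force: [-0.7, 0.4, -1.8]
width: 0.366
gripper_force: 22.0
clock: 27.63
position: [0.4739, 0.2296, 0.2416]
ee_rot: [1.583, 1.984, -0.574]
force: [-0.0, 0.7, -2.6]
width: 0.37
gripper_force: 22.0
spot [0.4691 0.2415 0.0502] axis [-0.0009  0.0023 -1.    ] open 34.00637502049184
n 4 row [-0.803, -0.004, -0.955, -0.004, -0.009, -0.002] dist [-64.1  -0.3 -76.5] turn [-0.1 -0.1 -0. ]
n 8 row [-0.902, -0.279, 0.43, 0.0, 0.0, 0.0] dist [-144.2  -44.7   68.8] turn [0. 0. 0.]
n 9 row [0.514, 0.637, 0.987, -0.851, 0.0, 0.714] dist [ 62.1 165.6 141.4] turn [-30.6   0.   25.7]
n 6 row [-0.0, -0.833, -0.0, 0.0, 0.0, 0.0] dist [  -0. -100.   -0.] turn [0. 0. 0.]
```

```bash
python3 -m handwheel '[[-0.8,0,-0.95,0,0,0],[-0.8,0,-0.95,0,0,0],[-0.8,0,-0.95,0,0,0],[-0.8,0,-0.95,0,0,0],[-0.9,-0.28,0.43,0,0,0],[-0.9,-0.28,0.43,0,0,0],[-0.9,-0.28,0.43,0,0,0],[-0.9,-0.28,0.43,0,0,0]]'
python3 -m handwheel '[[-0.9,-0.28,0.43,0,0,0],[-0.9,-0.28,0.43,0,0,0],[-0.9,-0.28,0.43,0,0,0],[-0.9,-0.28,0.43,0,0,0],[0,0,0,0,0,0]]'
python3 - <<'E'
from plan import *
up=bedpose(-40,1,0,(-.004,0,.13));rows(*up)
E
```

```text
clock: 28.3
position: [0.4692, 0.148, 0.361]
ee_rot: [1.583, 1.984, -0.574]
force: [0.4, 0.3, -2.2]
width: 0.366
gripper_force: 22.0
clock: 28.72
position: [0.4643, 0.0641, 0.382]
ee_rot: [1.588, 1.979, -0.576]
force: [-0.9, -0.8, -2.3]
width: 0.364
gripper_force: 22.0
n 9 row [0.538, 0.644, 0.975, -0.857, 0.002, 0.705] dist [ 66.5 167.1 138.6] turn [-30.8   0.1  25.4]
```

```bash
python3 -m handwheel '[[0.53,0.64,0.97,-0.85,0,0.71],[0.53,0.64,0.97,-0.85,0,0.71],[0.53,0.64,0.97,-0.85,0,0.71],[0.53,0.64,0.97,-0.85,0,0.71],[0.53,0.64,0.97,-0.85,0,0.71]]'
python3 -m handwheel '[[0.53,0.64,0.97,-0.85,0,0.71],[0.53,0.64,0.97,-0.85,0,0.71],[0.53,0.64,0.97,-0.85,0,0.71],[0.53,0.64,0.97,-0.85,0,0.71],[0,0,0,0,0,0],[0,0,0,0,0,0],[0,0,0,0,0,0]]'
python3 - <<'E'
from chk import *
dn=bedpose(-40,1,0,(-.004,0,.03));rows(*dn);print(observe()['joints'])
s,o,S=scn();print('scanner in bed',1e3*(B.T@(o-b)),(B.T@S).round(3).tolist());check(('wrist',))
d=shot('wrist');print([(round(r['score'],2),px(r['point']).round(1)) for r in place_of('bed_foot','wrist')[:2]],proj(d,b+B@np.array([0,0,.015])))
E
```

```text
clock: 29.13
position: [0.5471, 0.0655, 0.2829]
ee_rot: [1.605, 1.741, -0.169]
force: [0.2, -0.7, -3.9]
width: 0.363
gripper_force: 22.0
clock: 29.72
position: [0.6346, 0.0678, 0.2325]
ee_rot: [1.587, 1.53, 0.123]
force: [0.5, 0.1, -2.1]
width: 0.367
gripper_force: 22.0
n 5 row [-0.037, -0.994, 0.029, -0.01, -0.004, 0.006] dist [ -3.6 -99.4   3. ] turn [-0.2 -0.1  0.1]
[-0.7553  0.3914  0.0964  2.0905  1.2605  0.937  -1.6554]
scanner in bed [-93.6448   4.7333 129.271 ] [[1.0, -0.001, 0.004], [0.001, 1.0, -0.001], [-0.004, 0.001, 1.0]]
nose [0.7122 0.0983 0.1302] spot [0.7496 0.107  0.0841] axis [ 0.6231  0.1442 -0.7687] open 33.753521131954315 t 29.7167 F [ 0.5451  0.0786 -2.0867]
wrist nose expect [280.6  80.4] [(0.94, array([278.5,  85.3]))]
wrist trigger_mid expect [279.2 287.7] [(0.7, array([277.2, 292. ]))]
wrist tin_label 0.47 [277.5 294.6] [ 0.9059 -0.5221  0.05  ]
wrist tin mask 0.41 [187.712 156.408]
[(0.68, array([98.2, 88.8]))] [97.3775 86.4025]
```

```bash
python3 - <<'E'
from chk import *
dn=bedpose(-40,1,0,(-.004,.001,.025));rows(*dn)
E
python3 -m handwheel '[[-0.04,-0.9,0.03,0,0,0],[-0.04,-0.9,0.03,0,0,0],[-0.04,-0.9,0.03,0,0,0],[-0.04,-0.9,0.03,0,0,0],[0,0,0,0,0,0],[0,0,0,0,0,0]]' ; python3 - <<'E'
from chk import *
s,o,S=scn();print('scanner in bed',1e3*(B.T@(o-b)),(B.T@S).round(3).tolist(),B.T@s['force'])
rows(*bedpose(-40,1,0,(-.004,.001,.012)))
E
```

```text
n 6 row [-0.024, -0.875, 0.018, -0.006, -0.005, 0.001] dist [  -2.8 -105.     2.3] turn [-0.1 -0.1  0. ]
clock: 30.57
position: [0.5816, 0.0515, 0.1865]
ee_rot: [1.586, 1.53, 0.124]
force: [0.6, 0.5, -3.2]
width: 0.369
gripper_force: 22.0
scanner in bed [-93.9409   0.6376  57.3548] [[1.0, -0.002, 0.004], [0.002, 1.0, 0.0], [-0.004, -0.0, 1.0]] [ 2.9121  0.352  -1.5507]
n 3 row [0.005, -0.758, -0.005, -0.013, -0.008, 0.011] dist [  0.3 -45.5  -0.3] turn [-0.2 -0.1  0.1]
```

```bash
cat > s2.py <<'E'
from chk import *
s,o,S=scn();print('scanner in bed',1e3*(B.T@(o-b)),'F',B.T@s['force'],s['ft_torque'])
E
python3 -m handwheel '[[0,-0.7,0,0,0,0],[0,-0.7,0,0,0,0],[0,-0.7,0,0,0,0],[0,0,0,0,0,0],[0,0,0,0,0,0]]' >/dev/null; python3 s2.py
python3 -m handwheel '[[0,-0.3,0,0,0,0],[0,-0.15,0,0,0,0],[0,0,0,0,0,0]]' >/dev/null; python3 s2.py
```

```text
scanner in bed [-93.7451   1.0004  16.7233] F [ 2.4028  0.9692 -1.436 ] [ 0.8972  1.1231 -0.0434]
scanner in bed [-93.9555   0.6358   6.5541] F [ 1.7699 -0.2819 -1.7527] [ 0.875   1.1146 -0.0375]
```

```bash
python3 -m handwheel '[[0,-0.15,0,0,0,0],[0,-0.05,0,0,0,0],[0,0,0,0,0,0]]' >/dev/null; python3 s2.py
python3 -m handwheel '[[0,-0.08,0,0,0,0],[0,0,0,0,0,0]]' >/dev/null; python3 s2.py
python3 -m handwheel '[[0,-0.06,0,0,0,0],[0,0,0,0,0,0]]' >/dev/null; python3 s2.py
```

```text
scanner in bed [-93.991    0.6129   2.4164] F [ 2.7838 -0.3577 -2.3816] [ 0.8973  1.173  -0.0109]
scanner in bed [-93.9853   0.6333   0.7873] F [ 3.2588 -0.0892 -0.7471] [ 0.9249  1.123  -0.0048]
scanner in bed [-93.9753   0.6967  -0.2098] F [ 2.1589 -0.0036 -0.8859] [ 0.906   1.0937 -0.0081]
```

```bash
python3 -m handwheel '[[0.06,-0.03,0.08,0,0,0],[0,0,0,0,0,0]]' >/dev/null; python3 s2.py
python3 -m handwheel '[[0.05,-0.03,0.06,0,0,0],[0,0,0,0,0,0]]' >/dev/null; python3 s2.py
```

```text
scanner in bed [-91.7549   0.581   -0.3994] F [ 2.0258  0.2116 -0.1331] [0.8707 0.6659 0.2041]
scanner in bed [-90.2393   0.4688  -0.5689] F [ 3.9199 -2.2216  3.7795] [ 0.5771 -0.0867  0.5708]
```

Contact with bed and stop. Letting go and backing out along the fingers.

```bash
python3 -m handwheel '[[0,0,0,0,0,0],[0,0,0,0,0,0],[0,0,0,0,0,0],[0,0,0,0,0,0],[0,0,0,0,0,0],[0,0,0,0,0,0],[0,0,0,0,0,0],[0,0,0,0,0,0]]' 1
python3 -m handwheel '[[0,0,0,0,0,0],[0,0,0,0,0,0],[0,0,0,0,0,0]]'
python3 -m handwheel '[[0,0,-0.4,0,0,0],[0,0,-0.8,0,0,0],[0,0,-0.9,0,0,0],[0,0,-0.9,0,0,0],[0,0,-0.9,0,0,0],[0,0,-0.9,0,0,0],[0,0,-0.9,0,0,0],[0,0,0,0,0,0]]'
python3 - <<'E'
from plan import *
for c in('wrist','side'):
  d=shot(c,'end_%s.png'%c)
  for l,P in(('nose',(0,0,.015)),('trigger_mid',(-.146,0,.015)),('scanner',(-.09,0,0))):
    print(c,l,'expect',proj(d,b+B@np.array(P)).round(1),[(round(r['score'],2),px(r['point']).round(1)) for r in place_of(l,c)[:2]])
d=shot('top')
print([(round(r['score'],2),px(r['rect'][:2]).round(1)) for r in trace('tin','top')[:2]])
s=observe();print(s['force'],s['clock'],s['position'])
E
```

```text
clock: 32.82
position: [0.5397, 0.0417, 0.146]
ee_rot: [1.587, 1.529, 0.125]
force: [0.7, -0.5, 0.2]
width: 0.897
gripper_force: 0.0
clock: 33.07
position: [0.5398, 0.0418, 0.146]
ee_rot: [1.587, 1.529, 0.125]
force: [0.3, 0.8, -0.2]
width: 0.997
gripper_force: 0.0
clock: 33.73
position: [0.4679, 0.1034, 0.2145]
ee_rot: [1.587, 1.532, 0.13]
force: [0.4, 0.5, -0.2]
width: 1.001
gripper_force: 0.0
wrist nose expect [282.4  92.4] [(0.86, array([281.6,  96.2]))]
wrist trigger_mid expect [281.9 214.5] [(0.72, array([281.6, 220. ]))]
wrist scanner expect [264.4 159.3] [(0.94, array([267.1, 161.6]))]
side nose expect [365.2 209.8] [(0.55, array([362.8, 206.2]))]
side trigger_mid expect [331.1 174.4] [(0.75, array([329.9, 177.6])), (0.55, array([351.4, 193.5]))]
side scanner expect [340. 193.] [(0.57, array([337.9, 194.2]))]
[(0.69, array([193.4, 185.6])), (0.3, array([254.5, 106. ]))]
[ 0.456   0.5662 -0.2676] 34.2333 [0.469  0.1001 0.213 ]
```

```bash
python3 - <<'E'
from h import *
a=cv2.imread('pics/rel_side.png').astype(int);e=cv2.imread('pics/end_side.png').astype(int);o=cv2.imread('pics/side0.png').astype(int)
f=lambda x,y,w:abs(x-y).sum(2)[w[1]:w[3],w[0]:w[2]]
print('nose/stop end-rel',f(a,e,(352,190,385,225)).mean(),'empty-rel',f(a,o,(352,190,385,225)).mean())
# best shift of the nose region
A=a[198:220,350:372].astype(np.uint8);m=cv2.matchTemplate(e[190:228,342:380].astype(np.uint8),A,cv2.TM_CCOEFF_NORMED);print(cv2.minMaxLoc(m)[1::2])
print('tin end-start',f(e,o,(284,168,312,200)).mean(),'boxes',f(e,o,(312,150,335,172)).mean(),f(e,o,(340,176,352,186)).mean(),'bg',f(e,o,(400,320,440,360)).mean())
E
```

```text
nose/stop end-rel 28.616450216450218 empty-rel 61.32727272727273
(0.9223623275756836, (8, 8))
tin end-start 3.635044642857143 boxes 42.28260869565217 149.725 bg 4.019375
```

```bash
python3 -m handwheel '[[0,0,-0.9,0,0,0],[0,0,-0.9,0,0,0],[0,0,-0.9,0,0,0],[0,0,0,0,0,0],[0,0,0,0,0,0],[0,0,0,0,0,0]]' && python3 -c "from cell import *; print(sign_off())"
```

```text
clock: 34.73
position: [0.4356, 0.1277, 0.2448]
ee_rot: [1.587, 1.528, 0.124]
force: [-0.2, -0.3, 1.1]
width: 0.997
gripper_force: 0.0
the job is handed in; nothing more can be done
None
```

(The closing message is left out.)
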